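# Clear the tipped vials off the sample carousel

## Robot

A 6-joint arm with a two-finger parallel gripper is mounted at the origin on the work surface. World frame = base frame: x ahead of the robot, y to its left, z up, the work surface at z = 0. Lengths are in mm, angles in rad, forces in N, time in s.
With the tool pointing down it reaches from about 300 to 775 mm from the base axis. Payload 14.6 kg.
Tool frame: the origin (TCP) lies midway between the tips of the shut fingers; the grasp point (between the pads) lies behind it (manip.grip_depth is the z of the grasp point in the tool frame, in mm); z points along the fingers, y is the line along which they close (so a half turn about z gives the same grasp; the last joint's range is limited). The gripper opens to 94 mm and grips with 3 to 60 N. Pads are 16 mm wide; open, the fingers measure 119 mm over their backs; the gripper's body (75 mm by 177 mm) begins 78 mm behind the grasp point.
Start: joints at [-1.238, 0.3, 1.521, -0, 1.321, -0.067], TCP at [214.071, -506.619, 179.346] pointing down, gripper open.
Joint ranges: [-3.03, 3.03], [-0.79, 2.21], [0.23, 2.52], [-1.04, 4.18], [0, 3.07], [-2.55, 2.55]. Speed limits (rad/s): [2.22, 2.22, 2.57, 3.14, 3.14, 3.14].

## Interface

Orientations are given as [roll, pitch, yaw] about the fixed x, y, z axes, in that order (R = Rz(yaw) Ry(pitch) Rx(roll)).
In Python, from cell import manip gives the robot as it stands.
- The arm moves only by the shell command python3 nudge.py 'ROWS' [OPENING] [FORCE]. ROWS is a JSON list that holds a single list of rows (three levels of brackets), with 1 to 5 rows, each of 6 numbers: dx, dy, dz in units of 100 mm, then a rotation vector rx, ry, rz in units of 0.1 rad; each row is the pose to reach, as a shift and turn from the pose commanded when the command began, along the tool's axes at that moment; what a row does not reach only later rows make up. A row lasts 1/10 s, in which the tool goes at most 50 mm and 0.15 rad, less where a joint would pass 70% of its speed; a pose out of reach is approached as far as the arm can. OPENING is the finger opening in mm, set as the command begins (- or left out keeps the last). The fingers move at their own pace and stop on an object; FORCE is the grip in N (left out, the last holds). Time passes only in rows, so rows that do not move let the fingers close. It prints the time, the measured TCP pose, the force, the opening and the grip force at its end. Input that does not fit is refused with a message, and nothing moves.
- manip.read_state(): the state, without advancing time (a new reading comes with each control period).
- manip.camera(name): name is "side" or "top" or "wrist"; returns (picture, depth): 420x560x3 uint8, red, green, blue; 420x560 float32, mm along the optical axis (not along the pixel's ray), 0 where there is no reading.
- manip.camera_info(name): a dict with "K" (3x3 intrinsics, pixels), "rvec" (rotation vector, rad) and "tvec" (3), from world to camera coordinates, as OpenCV has them; the wrist camera has in their place "mount" (4x4, takes a point from camera to tool coordinates, whose origin is the TCP and whose axes are the flange's). Camera axes: x right, y down, z forward; pixel columns grow to the right and rows downward; lengths in mm; the calibration is good to about 2 mm. The wrist camera is an equidistant fisheye: a pixel r from the principal point sees the ray r / f radians off the axis. A picture is of the moment at which its call begins: read the wrist's pose just before it. camera_info takes no time and is no camera call.
- manip.sign_off(): hands the job in; it is judged then, once.
The state is a dict: "clock": time; "joints": joint angles; "qd": joint speeds; "effort": joint torques, N m; "eef_pos": TCP position; "eef_rot": TCP orientation; "wrist_force": force on the tool from outside, world axes, zero at the start; "moment": the same for the moment, N m; "finger_gap": finger opening in mm; "finger_force": force on a finger pad.
Only numpy, scipy, OpenCV 4.12 (cv2) and the standard library are available. Lean on these libraries where they do the work, as an engineer would, in place of code of your own. Each camera call takes 0.05 s, during which the arm holds its last target. There are 200 camera calls.

## Task

Some sample vials have tipped over on the freely turning carousel: open the drawer of the small bench-top unit, lift every tipped vial off the carousel into the drawer, and push the drawer fully shut. Then, last of all, put the round cover over the vials standing in the middle of the carousel so that it sits flat on the deck. Do not set the carousel whirling, leave the standing vials upright in their pockets, and leave the two jars and the tube rack where they are.

Things in the scene. Friction and masses are not known exactly. Their poses are not given: they have to be found in the camera images.
- tipped1: one of three to five identical tipped vials (the others are absent): square white plastic bottle lying on the carousel deck; body 24 x 24 x 38 mm, with a grey round cap 21 mm across that makes it 54 mm long in all. Origin: centre of the square body. Its x axis runs along the vial to the cap: body from x = -19 to +19 mm, cap to +35 mm. 40 g
- tipped2: one of three to five identical tipped vials (the others are absent): square white plastic bottle lying on the carousel deck; body 24 x 24 x 38 mm, with a grey round cap 21 mm across that makes it 54 mm long in all. Origin: centre of the square body. Its x axis runs along the vial to the cap: body from x = -19 to +19 mm, cap to +35 mm. 40 g
- tipped3: one of three to five identical tipped vials (the others are absent): square white plastic bottle lying on the carousel deck; body 24 x 24 x 38 mm, with a grey round cap 21 mm across that makes it 54 mm long in all. Origin: centre of the square body. Its x axis runs along the vial to the cap: body from x = -19 to +19 mm, cap to +35 mm. 40 g
- tipped4: one of three to five identical tipped vials (the others are absent): square white plastic bottle lying on the carousel deck; body 24 x 24 x 38 mm, with a grey round cap 21 mm across that makes it 54 mm long in all. Origin: centre of the square body. Its x axis runs along the vial to the cap: body from x = -19 to +19 mm, cap to +35 mm. 40 g
- tipped5: one of three to five identical tipped vials (the others are absent): square white plastic bottle lying on the carousel deck; body 24 x 24 x 38 mm, with a grey round cap 21 mm across that makes it 54 mm long in all. Origin: centre of the square body. Its x axis runs along the vial to the cap: body from x = -19 to +19 mm, cap to +35 mm. 40 g
- good1: one of four vials of the same kind standing, to be left alone, in square pockets in the middle of the carousel; origin: centre of the square body, z axis up towards the cap; its top is 54 mm above the deck
- good2: one of four vials of the same kind standing, to be left alone, in square pockets in the middle of the carousel; origin: centre of the square body, z axis up towards the cap; its top is 54 mm above the deck
- good3: one of four vials of the same kind standing, to be left alone, in square pockets in the middle of the carousel; origin: centre of the square body, z axis up towards the cap; its top is 54 mm above the deck
- good4: one of four vials of the same kind standing, to be left alone, in square pockets in the middle of the carousel; origin: centre of the square body, z axis up towards the cap; its top is 54 mm above the deck
- carousel (a joint): angle of the carousel deck about its vertical axis (rad, counter-clockwise from above, 0 at the start). It turns freely: no motor, no brake, hardly any friction, so a sideways push on anything on it turns it
- deck_centre (a point): centre of the carousel deck, on its axis and at the level of the deck's top, 32 mm above the bench. The deck is a flat disc of aluminium with a dark rubber top, 280 mm across without a rim; an aluminium pocket block, 74 x 74 mm and 20 mm high, stands in its middle and turns with it; x and y axes run along the block's sides
- unit_drawer0 (a joint): how far the drawer of the white bench-top unit is pulled out (m): 0 shut, grows as it opens, at most 0.165. Moderate friction (about 1 N); it stays where it is left
- unit_drawer0_handle (a point): middle of the drawer's handle, a horizontal steel bar about 10 mm thick and 120 mm long, 52 mm above the bench, standing 35 mm off the drawer front (30 mm gap behind it). The point's x axis points from the handle into the unit (the drawer opens along -x), its y axis runs along the bar. The unit is 290 mm wide and its top is 90 mm above the bench, 38 mm above the handle; it is fixed to the bench
- drawer_floor (a point): centre of the drawer's inner floor, moving with the drawer, 22 mm above the bench; x points to the back of the drawer, y along its width. Inside the drawer is 195 mm (x) by 248 mm (y) and 46 mm deep. The part of the drawer that is not under the unit's top runs from x = -97 mm to x = (joint value - 104 mm). The outer face of the drawer front is at x = -118 mm, the handle at x = -153 mm
- cover: round grey cover, open below, standing upright on the bench: 128 mm outside diameter, 3 mm wall (122 mm inside), top plate at 66 mm; on it a round black knob 28 mm in diameter, from 74 to 94 mm above the rim. Origin: centre of the lower rim, z up. 160 g
- jar1: bystander: small capped specimen jar, 48 mm across, 55 mm high; origin under its centre
- jar2: bystander: another such jar
- rack: bystander: white tube rack with red and orange capped tubes, 78 x 100 mm, 83 mm high; origin under its centre

How it is judged (in metres and radians):
On the way, in this order (a step that is already met when the one before it is completed fails the run):
1. the drawer is pulled open, by 9 cm or more (value of joint unit_drawer0 above 0.09 m), for 0.2 s.
2. every tipped vial lies in the open drawer (x of tipped1 in the frame of drawer_floor between -0.1 and 0.1 m and y of tipped1 in the frame of drawer_floor between -0.125 and 0.125 m and z of tipped1 in the frame of drawer_floor between 0 and 0.045 m and x of tipped2 in the frame of drawer_floor between -0.1 and 0.1 m and y of tipped2 in the frame of drawer_floor between -0.125 and 0.125 m and z of tipped2 in the frame of drawer_floor between 0 and 0.045 m and x of tipped3 in the frame of drawer_floor between -0.1 and 0.1 m and y of tipped3 in the frame of drawer_floor between -0.125 and 0.125 m and z of tipped3 in the frame of drawer_floor between 0 and 0.045 m and x of tipped4 in the frame of drawer_floor between -0.1 and 0.1 m and y of tipped4 in the frame of drawer_floor between -0.125 and 0.125 m and z of tipped4 in the frame of drawer_floor between 0 and 0.045 m and x of tipped5 in the frame of drawer_floor between -0.1 and 0.1 m and y of tipped5 in the frame of drawer_floor between -0.125 and 0.125 m and z of tipped5 in the frame of drawer_floor between 0 and 0.045 m and value of joint unit_drawer0 above 0.03 m), for 0.3 s.
3. the drawer is pushed fully shut (value of joint unit_drawer0 below 0.006 m), for 0.2 s.
4. the cover stands over the vials in the middle of the carousel, flat on the deck (horizontal distance between cover and deck_centre below 0.015 m and z of cover in the frame of deck_centre below 0.005 m and angle between cover's own z axis and vertical below 0.06 rad), for 0.3 s.
At the end, for the whole second after the job is handed in: Every tipped vial is inside the drawer, the drawer is shut to within 6 mm, the four good vials stand in their pockets (within 0.2 rad of upright), and the cover is at rest over them, centred within 15 mm and flat on the deck (rim within 5 mm of it, tilt under 0.06 rad) (all of step 4 and x of tipped1 in the frame of drawer_floor between -0.1 and 0.1 m and y of tipped1 in the frame of drawer_floor between -0.125 and 0.125 m and z of tipped1 in the frame of drawer_floor between 0 and 0.045 m and x of tipped2 in the frame of drawer_floor between -0.1 and 0.1 m and y of tipped2 in the frame of drawer_floor between -0.125 and 0.125 m and z of tipped2 in the frame of drawer_floor between 0 and 0.045 m and x of tipped3 in the frame of drawer_floor between -0.1 and 0.1 m and y of tipped3 in the frame of drawer_floor between -0.125 and 0.125 m and z of tipped3 in the frame of drawer_floor between 0 and 0.045 m and x of tipped4 in the frame of drawer_floor between -0.1 and 0.1 m and y of tipped4 in the frame of drawer_floor between -0.125 and 0.125 m and z of tipped4 in the frame of drawer_floor between 0 and 0.045 m and x of tipped5 in the frame of drawer_floor between -0.1 and 0.1 m and y of tipped5 in the frame of drawer_floor between -0.125 and 0.125 m and z of tipped5 in the frame of drawer_floor between 0 and 0.045 m and value of joint unit_drawer0 below 0.006 m and angle between each of good1, good2, good3, good4's own z axis and vertical below 0.2 rad and horizontal distance between each of good1, good2, good3, good4 and deck_centre below 0.036 m and z of each of good1, good2, good3, good4 in the frame of deck_centre below 0.03 m and linear speed of cover below 0.03 m/s and contact force between the fingers and cover below 0.2 N); the robot touches nothing.
It fails at once if the carousel is set whirling (faster than 3 rad/s) (velocity of joint carousel above 3 rad/s or velocity of joint carousel below -3 rad/s).
It fails at once if a standing vial is tipped over or lifted out of its pocket (angle between any of good1, good2, good3, good4's own z axis and vertical above 0.7 rad or z of any of good1, good2, good3, good4 in the frame of deck_centre above 0.05 m).
It fails at once if a jar or the tube rack is shifted by more than 3 cm (distance of any of jar1, jar2, rack from where it was at the start of the episode above 0.03 m).
Of tipped1, tipped2, tipped3, tipped4, tipped5 only 3 to 5 are there at a start; the rules pass over those that are not, and their reading is None.
At some moment in a run one of tipped1, tipped2, tipped3, tipped4, tipped5 may be knocked a few centimetres aside while the robot is not near it.
It also fails if it takes over 210 s, if anything falls off the work surface, if the arm or the gripper's body presses on something with over 40 N, if the wrist force passes 120 N, or if a joint passes its speed limit or range.

## Working session

There is one attempt and no reset: what is moved stays moved. The work goes in short steps, Python scripts to look and compute and a shell command to move; the robot and the scene stay as the last step left them, time stands still between calls to the robot, and variables do not carry over. Pictures are saved under pics/ and viewed, at most 14 in all, crops included, and the job is handed in when it is done.

```bash
ls; mkdir -p pics
cat > h.py <<'E'
import numpy as np, cv2, sys
from scipy.spatial.transform import Rotation as R
from cell import manip
def cam(n):
    i=manip.camera_info(n); Rm=cv2.Rodrigues(np.array(i['rvec'],float))[0]
    return np.array(i['K']),Rm,np.array(i['tvec'],float).ravel()
def world(n,uv,z=None,d=None):
    K,Rm,t=cam(n); out=[]
    for k,(u,v) in enumerate(uv):
        r=np.linalg.inv(K)@[u,v,1]
        if d is not None: p=Rm.T@(r*d[k]-t)
        else:
            c=-Rm.T@t; w=Rm.T@r; p=c+w*(z-c[2])/w[2]
        out.append(p)
    return np.array(out)
def cloud(n,depth):
    K,Rm,t=cam(n); v,u=np.mgrid[0:depth.shape[0],0:depth.shape[1]]
    r=np.stack([(u-K[0,2])/K[0,0],(v-K[1,2])/K[1,1],np.ones_like(u,float)],-1)*depth[...,None]
    return (r-t)@Rm
def tool():
    s=manip.read_state(); return np.array(s['eef_pos']),R.from_euler('xyz',s['eef_rot'])
def rel(p,rot=None):
    "shift in tool axes to world point p"
    e,r=tool(); return r.inv().apply(np.array(p)-e)
def save(n,img): cv2.imwrite('pics/'+n,img[...,::-1])
E
python3 - <<'E'
from h import *
for n in('top','side'):
    im,d=manip.camera(n); save(n+'0.png',im); np.save(n+'0.npy',d); np.save(n+'0i.npy',im)
    K,Rm,t=cam(n); print(n,K,-Rm.T@t, Rm)
print(manip.read_state(),manip.grip_depth, manip.camera_info('wrist'))
E
```

```text
cell.py
nudge.py
pics
top [[383.58332585   0.         277.42277193]
 [  0.         383.58332585 205.63798597]
 [  0.           0.           1.        ]] [546.70923867 100.43832801 890.08671014] [[-0.00667841 -0.99992457  0.01030746]
 [-0.99476067  0.00559168 -0.10207808]
 [ 0.10201274 -0.01093518 -0.99472299]]
side [[397.33807708   0.         281.18195357]
 [  0.         397.33807708 214.00546688]
 [  0.           0.           1.        ]] [324.36840677 685.35491589 781.2370196 ] [[-0.91352072 -0.40620771 -0.02179889]
 [-0.28586316  0.67915701 -0.67603847]
 [ 0.28941691 -0.61134365 -0.73654382]]
{'clock': 0.1, 'joints': array([-1.23756347e+00,  3.00400851e-01,  1.52151107e+00,  1.38691754e-05,
        1.32070434e+00, -6.66152307e-02]), 'qd': array([ 0.00050477, -0.00157257, -0.00155808, -0.00097429,  0.00044924,
       -0.00110445]), 'effort': array([-2.15689070e-04, -5.32638216e+01, -3.53282368e+01,  7.08149979e-02,
        2.34627840e-02, -8.68050233e-05]), 'eef_pos': array([ 214.01110601, -506.37253806,  178.85449606]), 'eef_rot': array([-3.14057221e+00, -8.15418038e-05,  3.99844603e-01]), 'wrist_force': array([-0.87680446,  0.22323079, -0.45031336]), 'moment': array([-0.01073031, -0.00406356, -0.0286944 ]), 'finger_force': 0.0, 'finger_gap': 94.14751060690396} -18.8 {'K': array([[325.1922621 ,   0.        , 284.87163751],
       [  0.        , 325.1922621 , 209.8828132 ],
       [  0.        ,   0.        ,   1.        ]]), 'mount': array([[ 1.13469714e-03, -9.69932327e-01, -2.43372131e-01,
         6.96529081e+01],
       [ 9.99999256e-01,  1.20932497e-03, -1.57236921e-04,
        -2.02225143e-01],
       [ 4.46825167e-04, -2.43371771e-01,  9.69932978e-01,
        -2.05732349e+02],
       [ 0.00000000e+00,  0.00000000e+00,  0.00000000e+00,
         1.00000000e+00]])}
```
View pics/top0.png

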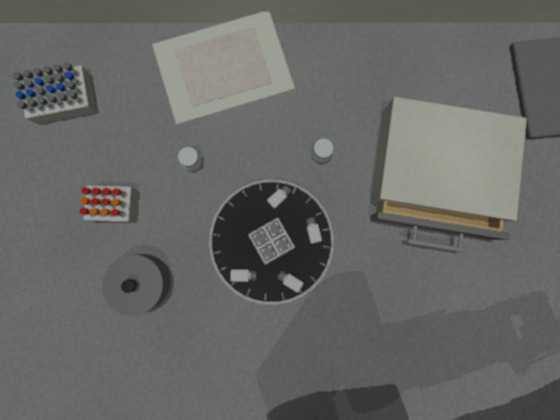

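View pics/side0.png

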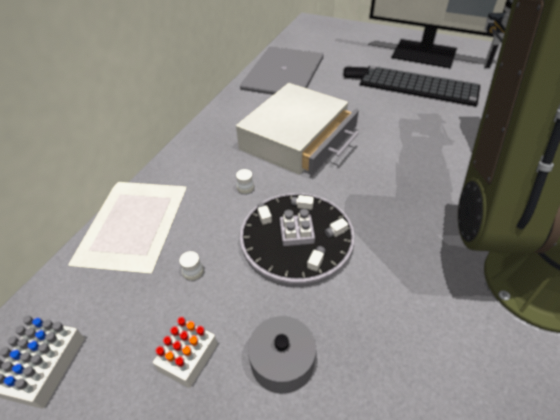

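The top view shows the carousel centred near (271,241). Four tipped vials lie at about (278,198), (314,232), (291,282) and (242,275). The cover knob is at (129,286), the drawer handle bar at (436,240), and the jars at (188,157) and (323,149). The side view shows the same four vials, the cover at (282,350) and the handle near (345,140). Next I'll enlarge crops and measure with depth.

Run:
```python
from h import *
im=np.load('top0i.npy'); d=np.load('top0.npy'); P=cloud('top',d)
c=cv2.resize(im[175:310,205:340],None,fx=4.4,fy=4.4,interpolation=cv2.INTER_CUBIC); save('car.png',c)
c2=cv2.resize(im[90:260,365:535],None,fx=3.5,fy=3.5,interpolation=cv2.INTER_CUBIC)
save('unit.png',c2)
# deck circle by depth
m=(abs(P[...,2]-32)<6); m[:175]=0;m[310:]=0;m[:,:205]=0;m[:,345:]=0
q=P[m]; print('deck z',np.median(q[:,2])); cc,r=cv2.minEnclosingCircle(q[:,:2].astype(np.float32)); print(cc,r)
# cover
k=(P[...,2]>84); k[:250]=0;k[330:]=0;k[:,:95]=0;k[:,175:]=0
q=P[k];print('knob',len(q),cv2.minEnclosingCircle(q[:,:2].astype(np.float32)),np.median(q[:,2]))
k=(abs(P[...,2]-66)<8); k[:250]=0;k[330:]=0;k[:,:95]=0;k[:,175:]=0
q=P[k];print('plate',len(q),cv2.minEnclosingCircle(q[:,:2].astype(np.float32)),np.median(q[:,2]))
# vials
g=im.min(2)
Z=P[...,2]
for (u,v) in [(278,198),(314,232),(290,282),(242,275)]:
    w=np.zeros_like(g); w[v-14:v+15,u-14:u+15]=1
    m=((Z>42)&(w>0)).astype(np.uint8)
    b=(m>0)&(g>150)
    q=P[m>0]; rb=cv2.minAreaRect(q[:,:2].astype(np.float32))
    qb=P[b]; rw=cv2.minAreaRect(qb[:,:2].astype(np.float32))
    print((u,v),'all',rb,'white',rw,np.median(q[:,2]),np.percentile(q[:,2],95))
# handle
k=(Z>35)&(Z<70); k[:218]=0;k[255:]=0;k[:,:400]=0;k[:,475:]=0
q=P[k];print(len(q),cv2.minAreaRect(q[:,:2].astype(np.float32)),np.median(q[:,2]))
for i,z in(('jar1',(188,157)),('jar2',(323,149))): print(i,P[z[1],z[0]])
```

```text
deck z 31.562989252319902
(556.9028930664062, 105.64390563964844) 139.92039489746094
knob 189 ((504.24334716796875, 255.71304321289062), 160.9770965576172) 93.03656587780829
plate 2777 ((466.0280456542969, 399.2254333496094), 64.1261978149414) 65.19586924595498
(278, 198) all ((616.99609375, 99.41954803466797), (42.48794174194336, 134.0145721435547), 71.57890319824219) white ((607.5615234375, 102.6722412109375), (30.78306770324707, 117.83200073242188), 77.46138000488281) 54.20107369483094 56.83762502603877
(314, 232) all ((576.80078125, 50.34124755859375), (53.359004974365234, 103.98896789550781), 3.828451633453369) white ((571.8885498046875, 12.399155616760254), (31.777469635009766, 17.473270416259766), 11.433060646057129) 54.2479336951809 56.92529165473125
(290, 282) all ((492.0901794433594, 81.37057495117188), (109.90746307373047, 36.16108322143555), 37.456260681152344) white ((465.563720703125, 59.224853515625), (31.265487670898438, 17.723745346069336), 56.297237396240234) 54.36748772940732 57.30383566995677
(242, 275) all ((499.14251708984375, 140.26998901367188), (43.41961669921875, 116.2384262084961), 29.575082778930664) white ((483.1976013183594, 174.89593505859375), (30.590850830078125, 17.272855758666992), 89.24577331542969) 54.3697552856643 57.184497688337196
643 ((570.05078125, -254.83990478515625), (171.55300903320312, 61.6173095703125), 80.51470947265625) 55.49962903447046
jar1 [741.88067119 288.60739919  53.86249873]
jar2 [759.2016616  -11.39313313  52.0874811 ]
```

View pics/car.png

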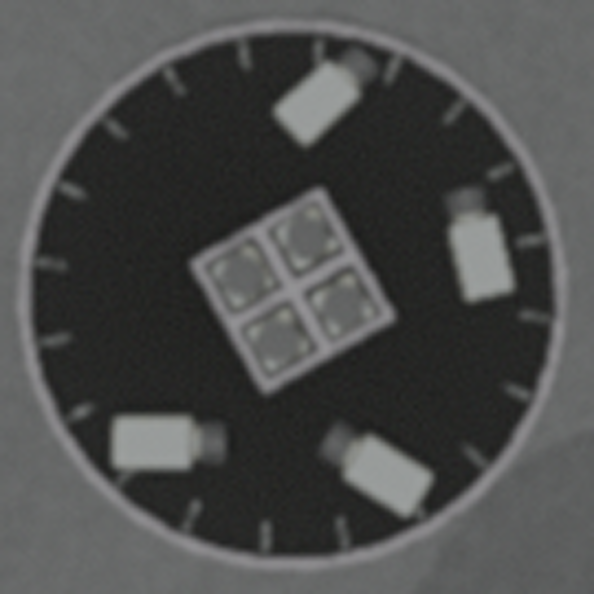

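View pics/unit.png

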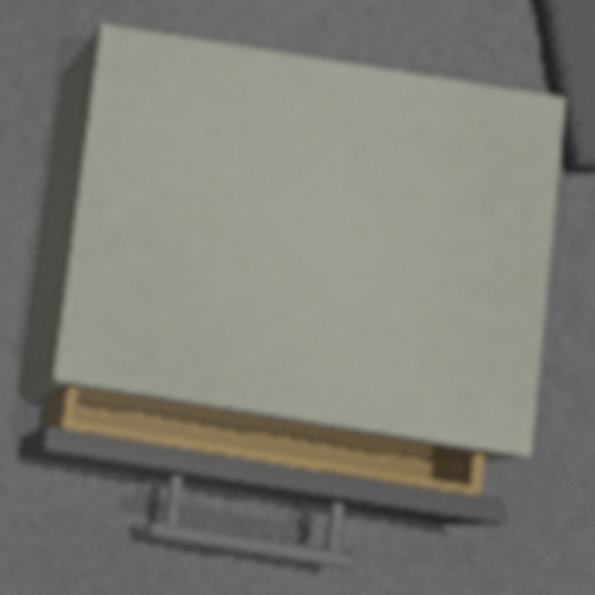

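The carousel crop shows four bodies with caps, at crop pixels: A body (318,104) cap (357,65); B (482,258) cap (466,202); C (388,475) cap (342,441); D (152,443) cap (210,443). The unit crop shows the drawer slightly open. The bar runs from (135,532) to (350,558), and the front edge of the unit top runs from (55,381) to (531,457).

```bash
cat >> h.py <<'E'
def uncrop(pts,s,ou,ov): return [((u+.5)/s-.5+ou,(v+.5)/s-.5+ov) for u,v in pts]
def go(p,yaw=None,label=''):
    "print shift (tool axes) and turn about tool z to world TCP p, world yaw (mod pi)"
    e,r=tool(); y0=r.as_euler('xyz')[2]; rz=0
    if yaw is not None: rz=-((yaw-y0+np.pi/2)%np.pi-np.pi/2)
    print(label,'tcp',e.round(1),'yaw',round(y0,3),'-> shift',r.inv().apply(np.array(p)-e).round(1),'rz',round(rz,3))
E
python3 - <<'E'
from h import *
V=world('top',uncrop([(318,104),(357,65),(482,258),(466,202),(388,475),(342,441),(152,443),(210,443)],4.4,205,175),z=56)
for i in range(4):
    b,c=V[2*i],V[2*i+1]; a=c-b; print('ABCD'[i],b.round(1),'len',np.hypot(*a[:2]).round(1),'axis ang',np.arctan2(a[1],a[0]).round(3),'r',np.hypot(*(b-[556.9,105.6,56])[:2]).round(1))
H=world('top',uncrop([(135,532),(350,558)],3.5,365,90),z=55); print('bar',H,H.mean(0))
T=world('top',uncrop([(102,24),(565,98),(531,457),(55,381)],3.5,365,90),z=90); print('unit top',T.round(1))
F=world('top',uncrop([(45,432),(505,504)],3.5,365,90),z=68); print('front',F.round(1))
d=np.load('side0.npy');P=cloud('side',d)
for n,(u,v) in dict(A=(265,214),B=(304,201),C=(340,227),D=(316,258),knob=(282,341),unit=(300,105)).items(): print(n,P[v-1:v+2,u-1:u+2].reshape(-1,3).mean(0).round(1))
# cover knob from side + top
dt=np.load('top0.npy');Q=cloud('top',dt)
k=(Q[...,2]>84)&(abs(Q[...,0]-466)<60)&(abs(Q[...,1]-399)<60); print('knob top',Q[k][:,:2].mean(0),cv2.minEnclosingCircle(Q[k][:,:2].astype(np.float32)))
k=(P[...,2]>84)&(abs(P[...,0]-466)<60)&(abs(P[...,1]-399)<60); print('knob side',cv2.minEnclosingCircle(P[k][:,:2].astype(np.float32)),P[k][:,2].max())
h=(Q[...,2]>43)&(Q[...,2]<62)&(Q[...,0]<Q[...,1]*0+575); h[:225]=0;h[255:]=0;h[:,:400]=0;h[:,472:]=0
print('bar depth z',np.median(Q[h][:,2]))
E
```

```text
A [648.5  92.3  56. ] len 27.6 axis ang -0.788 r 92.6
B [571.5  11.9  56. ] len 28.7 axis ang 0.263 r 94.9
C [466.4  59.4  56. ] len 27.7 axis ang 0.933 r 101.6
D [482.6 174.3  56. ] len 28.2 axis ang -1.578 r 101.2
bar [[ 552.09048343 -181.8302242    55.        ]
 [ 535.12903992 -315.20498259   55.        ]] [ 543.60976167 -248.5176034    55.        ]
unit top [[ 865.1 -162.1   90. ]
 [ 817.  -447.3   90. ]
 [ 595.1 -410.5   90. ]
 [ 642.7 -125.3   90. ]]
front [[ 613.7 -124.3   68. ]
 [ 567.6 -406.4   68. ]]
A [646.6  98.5  55.4]
B [574.3  18.8  55.1]
C [462.5  66.3  54.8]
D [483.  175.1  55.4]
knob [466.1 399.9  92.9]
unit [ 730.8 -337.6   89.9]
knob top [466.62660048 397.9201718 ] ((466.3601989746094, 398.808349609375), 13.945158958435059)
knob side ((467.477783203125, 399.4888610839844), 13.821374893188477) 95.73758850894467
bar depth z 54.87487572471733
```

```bash
python3 -c "
from h import *
go([543,-255,150],1.405,'handle')"
```

```text
handle tcp [ 214.  -506.4  178.9] yaw 0.4 -> shift [ 400.9 -103.4   29. ] rz -1.005
```

The manual's scale: shifts go in units of 100 mm and turns go in units of 0.1 rad. Converting my numbers, 200 mm is 2, -52 mm is -0.52, -0.5 rad is -5.

```bash
python3 nudge.py '[[[0.4, -0.1, 0.03, 0, 0, -1], [0.8, -0.2, 0.06, 0, 0, -2], [1.2, -0.31, 0.09, 0, 0, -3], [1.6, -0.41, 0.12, 0, 0, -4], [2, -0.52, 0.15, 0, 0, -5]]]' 30; python3 -c "
from h import *
go([543,-255,150],1.405,'handle')"
```

```text
clock: 0.6
eef_pos: [379.1, -379.6, 164.0]
eef_rot: [-3.141, -0.0, 0.904]
wrist_force: [-0.4, -0.4, -0.4]
finger_gap: 56.9
finger_force: 0.0
handle tcp [ 379.1 -379.6  164. ] yaw 0.904 -> shift [199.3  51.7  14. ] rz -0.501
```

```bash
python3 nudge.py '[[[0.4, 0.1, 0.03, 0, 0, -1], [0.8, 0.2, 0.06, 0, 0, -2], [1.2, 0.31, 0.09, 0, 0, -3], [1.6, 0.41, 0.12, 0, 0, -4], [1.99, 0.52, 0.14, 0, 0, -5]]]' 30; python3 nudge.py '[[[0, 0, 0, 0, 0, 0]]]'
python3 - <<'E'
from h import *
im,d=manip.camera('wrist'); save('w1.png',im); np.save('w1.npy',d)
go([543,-255,33],1.405,'handle')
E
```

```text
clock: 1.1
eef_pos: [543.6, -255.9, 149.8]
eef_rot: [-3.141, -0.0, 1.404]
wrist_force: [-0.1, -1.2, 0.1]
finger_gap: 30.2
finger_force: 0.0
clock: 1.2
eef_pos: [544.9, -254.3, 149.3]
eef_rot: [-3.141, -0.001, 1.407]
wrist_force: [-0.2, -0.2, -0.0]
finger_gap: 29.7
finger_force: 0.0
handle tcp [ 543.4 -255.8  149.4] yaw 1.403 -> shift [  0.6  -0.4 116.4] rz -0.002
```

View pics/w1.png

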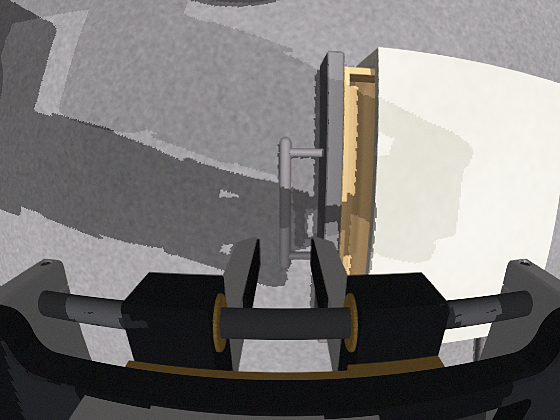

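The bar runs down column ~286, rows 140–265, with posts at rows 153 and 255, between the finger tips at columns 259 and 312. I'll check it with wrist depth.

```bash
cat >> h.py <<'E'
def wpt(u,v,d,pose=None):
    i=manip.camera_info('wrist');K=np.array(i['K']);M=np.array(i['mount'])
    a=np.array([(u-K[0,2])/K[0,0],(v-K[1,2])/K[1,1]]);th=np.hypot(*a)
    p=np.array([*(a/th*np.tan(th)),1])*d
    e,r=pose or tool()
    return r.apply(M[:3,:3]@p+M[:3,3])+e
E
python3 - <<'E'
from h import *
d=np.load('w1.npy')
for u,v in[(286,141),(286,180),(286,220),(306,153),(306,255),(335,200)]:
    dd=np.median(d[v-1:v+2,u-1:u+2]); print(u,v,dd,wpt(u,v,dd).round(1))
E
```

```text
286 141 291.42175 [ 553.6 -196.5   57.3]
286 180 300.19333 [ 547.6 -232.1   57.3]
286 220 309.1436 [ 541.3 -269.9   57.6]
306 153 294.67642 [ 569.9 -210.4   56.6]
306 255 319.0841 [ 554.8 -309.    56.4]
335 200 283.58435 [ 587.7 -253.4   77.9]
```

In the tool's units: 116 mm is 1.16, 105 mm is 1.05.

```bash
python3 nudge.py '[[[0, 0, 0.3, 0, 0, 0], [0, 0, 0.6, 0, 0, 0], [0, 0, 0.85, 0, 0, 0], [0, 0, 1.05, 0, 0, 0], [0, 0, 1.16, 0, 0, 0]]]'; python3 nudge.py '[[[0, 0, 0, 0, 0, 0], [0, 0, 0, 0, 0, 0], [0, 0, 0, 0, 0, 0], [0, 0, 0, 0, 0, 0], [0, 0, 0, 0, 0, 0]]]' 0 20
```

```text
clock: 1.75
eef_pos: [541.0, -257.8, 32.6]
eef_rot: [-3.139, -0.001, 1.398]
wrist_force: [0.7, 0.4, -0.1]
finger_gap: 29.8
finger_force: 0.0
clock: 2.25
eef_pos: [542.7, -257.5, 35.0]
eef_rot: [3.141, 0.0, 1.4]
wrist_force: [-0.1, 0.0, -0.5]
finger_gap: 0.4
finger_force: 0.0
```

Run:
```python
from h import *
im,d=manip.camera('wrist'); im2,_=manip.camera('side')
save('w2.png',np.hstack([im[100:380,150:450],cv2.resize(im2[80:220,280:430],None,fx=2,fy=2)]))
np.save('w2.npy',d)
for v in(141,160,180):
  for u in range(270,310,4): print(v,u,wpt(u,v,d[v,u]).round(0))
print(manip.read_state())
```

```text
141 270 [ 542. -194.    0.]
141 274 [ 545. -195.   -1.]
141 278 [ 549. -194.   53.]
141 282 [ 551. -194.   57.]
141 286 [ 553. -194.   58.]
141 290 [ 556. -195.   57.]
141 294 [ 558. -195.   55.]
141 298 [ 562. -198.   -1.]
141 302 [ 565. -198.   -2.]
141 306 [ 568. -199.    0.]
160 270 [ 539. -208.    0.]
160 274 [ 542. -209.    0.]
160 278 [ 547. -204.   53.]
160 282 [ 549. -204.   57.]
160 286 [ 552. -205.   58.]
160 290 [ 554. -205.   57.]
160 294 [ 556. -206.   56.]
160 298 [ 558. -206.   57.]
160 302 [ 561. -207.   55.]
160 306 [ 563. -207.   56.]
180 270 [ 554. -188.  240.]
180 274 [ 540. -223.    1.]
180 278 [ 545. -216.   53.]
180 282 [ 547. -216.   57.]
180 286 [ 550. -216.   58.]
180 290 [ 552. -217.   57.]
180 294 [ 554. -217.   57.]
180 298 [ 557. -226.   -0.]
180 302 [ 560. -227.   -1.]
180 306 [ 554. -188.  240.]
{'clock': 2.35, 'joints': array([-5.03850977e-01,  5.60201413e-01,  1.50732646e+00,  2.07098599e-05,
        1.07367517e+00, -3.32906368e-01]), 'qd': array([-0.00150037,  0.00330347,  0.00178985, -0.00033261, -0.00130432,
        0.00046697]), 'effort': array([-2.40781310e-02, -6.34264040e+01, -3.12099910e+01,  5.66701696e-02,
        4.23629978e-02,  5.81553631e-04]), 'eef_pos': array([ 542.62360917, -257.35575531,   34.6100222 ]), 'eef_rot': array([3.14121849e+00, 1.10113530e-04, 1.39984182e+00]), 'wrist_force': array([ 0.22841799, -0.57212833, -0.05518948]), 'moment': array([-0.03595041, -0.01810132,  0.03846134]), 'finger_force': 0.0, 'finger_gap': 0.5823477419426277}
```

View pics/w2.png

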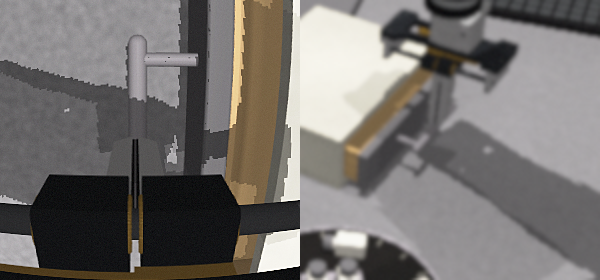

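The fingers read as shut, though the bar lies in line with them, so I'll reopen and pull a little with the far finger behind the bar, watching the force.

In the tool's units: -15 mm is -0.15, -25 mm is -0.25.

```bash
python3 nudge.py '[[[0, 0, 0, 0, 0, 0], [0, 0, 0, 0, 0, 0], [0, 0, 0, 0, 0, 0], [0, 0, 0, 0, 0, 0]]]' 24; python3 nudge.py '[[[0, -0.05, 0, 0, 0, 0], [0, -0.1, 0, 0, 0, 0], [0, -0.15, 0, 0, 0, 0], [0, -0.2, 0, 0, 0, 0], [0, -0.25, 0, 0, 0, 0]]]'
python3 - <<'E'
from h import *
e=tool();im,d=manip.camera('wrist')
K=manip.camera_info('wrist')
for u,v in((286,141),(335,200)):
  for u in range(u-16,u+17,4): print(v,u,wpt(u,v,d[v,u],e).round(0))
E
```

```text
clock: 2.75
eef_pos: [542.5, -257.3, 34.3]
eef_rot: [-3.142, -0.0, 1.4]
wrist_force: [-0.4, 0.3, 0.4]
finger_gap: 23.8
finger_force: 0.0
clock: 3.25
eef_pos: [517.4, -253.0, 34.4]
eef_rot: [3.142, 0.0, 1.4]
wrist_force: [0.6, 0.7, 0.3]
finger_gap: 24.1
finger_force: 0.0
141 270 [ 516. -190.    0.]
141 274 [ 519. -190.   -1.]
141 278 [ 522. -191.    0.]
141 282 [ 525. -191.   -1.]
141 286 [ 528. -192.    0.]
141 290 [ 531. -192.    0.]
141 294 [ 534. -193.    0.]
141 298 [ 537. -193.    0.]
141 302 [ 540. -194.    1.]
200 319 [ 545. -240.   -0.]
200 323 [ 544. -228.   54.]
200 327 [ 546. -227.   57.]
200 331 [ 548. -227.   59.]
200 335 [ 551. -228.   57.]
200 339 [ 553. -229.   56.]
200 343 [ 563. -243.    1.]
200 347 [ 567. -243.    0.]
200 351 [ 570. -244.    1.]
```

Run:
```python
from h import *
e=tool();im,d=manip.camera('wrist'); save('w3.png',im)
im2,d2=manip.camera('side'); P=cloud('side',d2); np.save('s3.npy',d2)
save('w3.png',np.hstack([im[100:380,150:450],cv2.resize(im2[80:220,280:430],None,fx=2,fy=2,interpolation=cv2.INTER_CUBIC)]))
M=np.array(manip.camera_info('wrist')['mount'])
I=e[1].inv()
for u,v in((255,240),(252,248),(250,260),(240,265),(312,240),(318,250)):
  print(u,v,d[v,u],'tool',I.apply(wpt(u,v,d[v,u],e)-e[0]).round(0))
```

```text
255 240 0.0 tool [  70.   -1. -206.]
252 248 169.79176 tool [  9. -18. -46.]
250 260 155.15105 tool [  9. -18. -61.]
240 265 147.61577 tool [ 10. -21. -69.]
312 240 181.63968 tool [ 10.  15. -34.]
318 250 166.96866 tool [  9.  16. -49.]
```

View pics/w3.png

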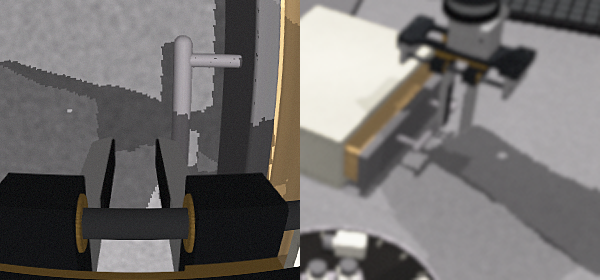

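Run:
```python
from h import *
e=tool();im,d=manip.camera('wrist')
I=e[1].inv()
for v in range(228,262,3):
  for c in (range(240,270,3),range(300,330,3)):
    print(v,[tuple(I.apply(wpt(u,v,d[v,u],e)-e[0]).round(0).astype(int)) if d[v,u]>0 else 0 for u in c])
print('bar tool',[tuple(I.apply(wpt(u,190,d[190,u],e)-e[0]).round(0).astype(int)) for u in range(300,350,5)])
```

```text
228 [(np.int64(-5), np.int64(-36), np.int64(34)), (np.int64(-4), np.int64(-33), np.int64(33)), (np.int64(-4), np.int64(-31), np.int64(34)), (np.int64(-4), np.int64(-28), np.int64(34)), (np.int64(-5), np.int64(-26), np.int64(35)), (np.int64(-4), np.int64(-24), np.int64(34)), (np.int64(-4), np.int64(-21), np.int64(34)), (np.int64(-4), np.int64(-19), np.int64(33)), (np.int64(-4), np.int64(-17), np.int64(33)), (np.int64(-4), np.int64(-15), np.int64(34))]
228 [(np.int64(-4), np.int64(11), np.int64(34)), (np.int64(-4), np.int64(13), np.int64(34)), (np.int64(-5), np.int64(16), np.int64(35)), (np.int64(-4), np.int64(18), np.int64(34)), (np.int64(-4), np.int64(20), np.int64(34)), (np.int64(-4), np.int64(23), np.int64(34)), (np.int64(-4), np.int64(25), np.int64(34)), (np.int64(12), np.int64(21), np.int64(-18)), (np.int64(13), np.int64(23), np.int64(-21)), (np.int64(13), np.int64(24), np.int64(-23))]
231 [(np.int64(-7), np.int64(-36), np.int64(34)), (np.int64(-7), np.int64(-33), np.int64(35)), (np.int64(-7), np.int64(-31), np.int64(35)), (np.int64(-7), np.int64(-29), np.int64(35)), (np.int64(-7
[... 9504 characters left out ...]
.int64(13), np.int64(-59)), (np.int64(9), np.int64(14), np.int64(-63)), (np.int64(9), np.int64(15), np.int64(-63)), (np.int64(9), np.int64(17), np.int64(-63)), (np.int64(9), np.int64(18), np.int64(-63)), (np.int64(9), np.int64(20), np.int64(-62))]
bar tool [(np.int64(26), np.int64(11), np.int64(33)), (np.int64(25), np.int64(14), np.int64(34)), (np.int64(25), np.int64(18), np.int64(35)), (np.int64(26), np.int64(22), np.int64(34)), (np.int64(26), np.int64(26), np.int64(34)), (np.int64(36), np.int64(23), np.int64(-21)), (np.int64(36), np.int64(25), np.int64(-23)), (np.int64(36), np.int64(28), np.int64(-24)), (np.int64(26), np.int64(41), np.int64(34)), (np.int64(26), np.int64(45), np.int64(34))]
```

The wrist depth shows the fingertips end about 30 mm short of the nominal TCP (tool z ≈ -30). They passed over the bar, which explains the missed grip. From here on I'll treat the tip height as TCP z + 30. Going back over the bar and lower.

In the tool's units: 25 mm is 0.25, 8 mm is 0.08.

```bash
python3 nudge.py '[[[0, 0.08, -0.05, 0, 0, 0], [0, 0.16, -0.05, 0, 0, 0], [0, 0.25, -0.05, 0, 0, 0], [0, 0.25, -0.05, 0, 0, 0]]]' 28; python3 nudge.py '[[[0, 0, 0.06, 0, 0, 0], [0, 0, 0.12, 0, 0, 0], [0, 0, 0.18, 0, 0, 0], [0, 0, 0.25, 0, 0, 0], [0, 0, 0.31, 0, 0, 0]]]';  python3 nudge.py '[[[0, 0, 0, 0, 0, 0], [0, 0, 0, 0, 0, 0], [0, 0, 0, 0, 0, 0], [0, 0, 0, 0, 0, 0], [0, 0, 0, 0, 0, 0]]]' 0 20
```

```text
clock: 3.85
eef_pos: [543.6, -257.4, 39.2]
eef_rot: [3.141, 0.0, 1.4]
wrist_force: [1.1, 0.5, 0.5]
finger_gap: 27.9
finger_force: 0.0
clock: 4.35
eef_pos: [542.3, -257.3, 7.5]
eef_rot: [-3.141, -0.0, 1.4]
wrist_force: [-0.1, 0.4, -0.4]
finger_gap: 27.7
finger_force: 0.0
clock: 4.85
eef_pos: [542.7, -257.4, 8.6]
eef_rot: [3.141, 0.0, 1.4]
wrist_force: [1.8, -0.7, -0.0]
finger_gap: 10.4
finger_force: 20.0
```

Gripped the bar at a 10.4 mm opening. Now pulling 122 mm.

In the tool's units: -10 mm is -0.1, -80 mm is -0.8.

```bash
python3 nudge.py '[[[0, -0.1, 0, 0, 0, 0], [0, -0.25, 0, 0, 0, 0], [0, -0.45, 0, 0, 0, 0], [0, -0.65, 0, 0, 0, 0], [0, -0.8, 0, 0, 0, 0]]]'; python3 nudge.py '[[[0, -0.15, 0, 0, 0, 0], [0, -0.27, 0, 0, 0, 0], [0, -0.36, 0, 0, 0, 0], [0, -0.42, 0, 0, 0, 0], [0, -0.42, 0, 0, 0, 0]]]'; python3 nudge.py '[[[0, 0, 0, 0, 0, 0], [0, 0, 0, 0, 0, 0], [0, 0, 0, 0, 0, 0]]]' 28; python3 nudge.py '[[[0, 0, -0.3, 0, 0, 0], [0, 0, -0.7, 0, 0, 0], [0, 0, -1.1, 0, 0, 0], [0, 0, -1.5, 0, 0, 0]]]'
python3 - <<'E'
from h import *
e=tool();im,d=manip.camera('wrist');save('w4.png',im);np.save('w4.npy',d)
im,d=manip.camera('top');save('t4.png',im);np.save('t4.npy',d)
go([648.5,92.3,120],-.788)
E
```

```text
clock: 5.35
eef_pos: [462.9, -243.9, 8.6]
eef_rot: [3.141, 0.001, 1.4]
wrist_force: [1.3, -3.2, -2.2]
finger_gap: 10.2
finger_force: 20.0
clock: 5.85
eef_pos: [421.8, -236.9, 8.5]
eef_rot: [-3.142, 0.001, 1.4]
wrist_force: [-2.1, -4.3, -2.5]
finger_gap: 10.0
finger_force: 20.0
clock: 6.15
eef_pos: [422.5, -236.4, 8.4]
eef_rot: [-3.142, -0.0, 1.4]
wrist_force: [0.2, 0.5, 0.6]
finger_gap: 27.5
finger_force: 0.0
clock: 6.55
eef_pos: [422.2, -236.2, 160.0]
eef_rot: [-3.141, -0.0, 1.4]
wrist_force: [-0.1, 0.3, -0.8]
finger_gap: 28.1
finger_force: 0.0
 tcp [ 424.2 -237.6  163.3] yaw 1.4 -> shift [363.3 164.6  43.5] rz -0.954
```

View pics/t4.png

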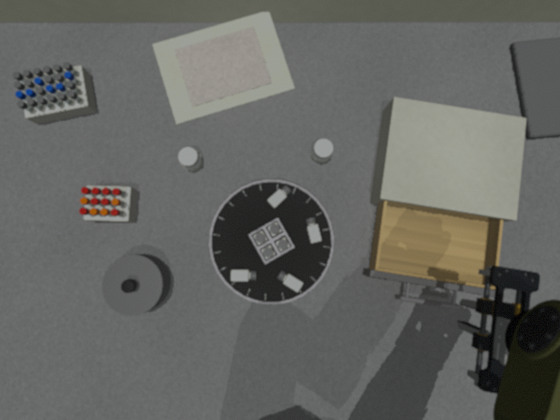

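Drawer open about 150 mm; the vials are unmoved at the same pixels. Heading to vial A.

In the tool's units: 6 mm is 0.06, 190 mm is 1.9, -0.5 rad is -5.

```bash
python3 nudge.py '[[[0.36, 0.16, 0.06, 0, 0, -1], [0.75, 0.34, 0.12, 0, 0, -2], [1.15, 0.52, 0.18, 0, 0, -3], [1.55, 0.7, 0.25, 0, 0, -4], [1.9, 0.86, 0.3, 0, 0, -5]]]' 44; python3 -c "
from h import *
go([648.5,92.3,120],-.788)"
```

```text
clock: 7.15
eef_pos: [539.9, -61.8, 127.0]
eef_rot: [-3.141, -0.001, 1.905]
wrist_force: [0.2, -0.5, 0.5]
finger_gap: 44.1
finger_force: 0.0
 tcp [539.9 -61.8 127. ] yaw 1.905 -> shift [110.  153.1   6.9] rz -0.449
```

In the tool's units: 153 mm is 1.53, 140 mm is 1.4, -0.45 rad is -4.5.

```bash
python3 nudge.py '[[[0.25, 0.35, 0.02, 0, 0, -1], [0.52, 0.72, 0.04, 0, 0, -2], [0.8, 1.1, 0.06, 0, 0, -3], [1, 1.4, 0.07, 0, 0, -4], [1.1, 1.53, 0.07, 0, 0, -4.5]]]' 44; python3 nudge.py '[[[0, 0, 0, 0, 0, 0], [0, 0, 0, 0, 0, 0]]]'
python3 - <<'E'
from h import *
e=tool();im,d=manip.camera('wrist');save('w5.png',im);np.save('w5.npy',d)
go([648.5,92.3,8],-.788)
E
```

```text
clock: 7.65
eef_pos: [649.2, 92.4, 119.5]
eef_rot: [-3.141, -0.001, 2.356]
wrist_force: [-1.3, -1.0, 0.4]
finger_gap: 44.2
finger_force: 0.0
clock: 7.85
eef_pos: [648.0, 89.2, 120.4]
eef_rot: [-3.14, -0.001, 2.348]
wrist_force: [0.1, -0.4, -0.2]
finger_gap: 43.7
finger_force: 0.0
 tcp [648.1  88.7 120.8] yaw 2.348 -> shift [  2.2   2.9 112.8] rz -0.006
```

View pics/w5.png

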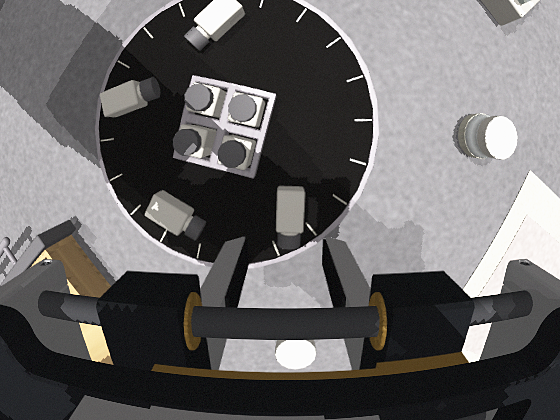

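Vial A lies between the fingertips, body centre (291,208), cap at (289,241). I'll measure it with wrist depth, and B (177,213), C (123,98), D (219,18) too.

Run:
```python
from h import *
d=np.load('w5.npy')
g=cv2.imread('pics/w5.png').min(2)
def W(u,v): return wpt(u,v,np.median(d[v-1:v+2,u-1:u+2])).round(1)
for n,l in dict(A=[(278,189),(303,189),(291,208),(289,241)],B=[(177,213),(190,225)],C=[(123,98),(148,89)],D=[(219,20),(197,37)]).items(): print(n,[W(*p) for p in l])
```

```text
A [array([628.8,  99.2,  54.4]), array([645.3, 113.4,  46.2]), array([648. ,  95.6,  56.9]), array([668.2,  72.8,  55. ])]
B [array([579. ,  21.3,  56.9]), array([594.9,  20.4,  54.4])]
C [array([470.4,  62.5,  56.1]), array([484. ,  83.9,  54.6])]
D [array([490.1, 169.2,  56.7]), array([485.8, 145.9,  54.5])]
```

```bash
python3 nudge.py '[[[0.038, 0.037, 0.35, 0, 0, 0], [0.038, 0.037, 0.7, 0, 0, 0], [0.038, 0.037, 0.95, 0, 0, 0], [0.038, 0.037, 1.07, 0, 0, 0], [0.038, 0.037, 1.125, 0, 0, 0]]]' 44; python3 nudge.py '[[[0, 0, 0, 0, 0, 0], [0, 0, 0, 0, 0, 0], [0, 0, 0, 0, 0, 0], [0, 0, 0, 0, 0, 0], [0, 0, 0, 0, 0, 0]]]' 0 15
```

```text
clock: 8.4
eef_pos: [648.2, 94.0, 8.3]
eef_rot: [-3.141, -0.001, 2.348]
wrist_force: [-1.1, 0.4, 0.8]
finger_gap: 43.9
finger_force: 0.0
clock: 8.9
eef_pos: [649.3, 95.0, 10.2]
eef_rot: [3.14, 0.001, 2.35]
wrist_force: [-0.7, -0.6, 6.6]
finger_gap: 24.0
finger_force: 14.8
```

```bash
python3 nudge.py '[[[0, 0, -0.15, 0, 0, 0], [0, 0, -0.4, 0, 0, 0], [0, 0, -0.75, 0, 0, 0], [0, 0, -1.05, 0, 0, 0], [0, 0, -1.1, 0, 0, 0]]]'; python3 -c "
from h import *
go([531.8,-337.1,110],-.165)"
```

```text
clock: 9.4
eef_pos: [650.2, 95.0, 124.1]
eef_rot: [3.136, 0.004, 2.35]
wrist_force: [0.4, 0.6, -2.0]
finger_gap: 24.4
finger_force: 14.8
 tcp [650.2  95.  124.1] yaw 2.35 -> shift [-224.3 -387.9   13. ] rz -0.627
```

```bash
python3 nudge.py '[[[-0.15, -0.26, 0, 0, 0, -1], [-0.38, -0.66, 0, 0, 0, -2], [-0.61, -1.06, 0, 0, 0, -3], [-0.84, -1.46, 0, 0, 0, -4], [-1.07, -1.85, 0, 0, 0, -5]]]'; python3 -c "
from h import *
go([531.8,-337.1,110],-.165)"
```

```text
clock: 9.9
eef_pos: [591.0, -112.8, 118.6]
eef_rot: [-3.142, -0.001, 2.854]
wrist_force: [0.6, -1.3, 0.2]
finger_gap: 23.8
finger_force: 14.8
 tcp [ 591.  -112.8  118.6] yaw 2.854 -> shift [  -6.8 -231.8    8.6] rz -0.123
```

The manual's scale: shifts go in units of 100 mm and turns go in units of 0.1 rad. Converting my numbers, -4 mm is -0.04, 4 mm is 0.04, -0.123 rad is -1.23.

```bash
python3 nudge.py '[[[-0.02, -0.48, 0.02, 0, 0, -0.3], [-0.04, -0.96, 0.04, 0, 0, -0.6], [-0.06, -1.44, 0.06, 0, 0, -1], [-0.07, -1.9, 0.08, 0, 0, -1.23], [-0.07, -2.32, 0.08, 0, 0, -1.23]]]'; python3 nudge.py '[[[0, 0, 0, 0, 0, 0], [0, 0, 0, 0, 0, 0]]]'
python3 - <<'E'
from h import *
e=tool();im,d=manip.camera('wrist');save('w6.png',im);np.save('w6.npy',d)
go([531.8,-337.1,4],-.165)
E
```

```text
clock: 10.4
eef_pos: [530.8, -337.3, 110.2]
eef_rot: [3.141, -0.001, 2.973]
wrist_force: [0.8, -0.3, -1.1]
finger_gap: 24.1
finger_force: 14.8
clock: 10.6
eef_pos: [531.5, -335.8, 110.3]
eef_rot: [3.141, -0.001, 2.971]
wrist_force: [0.9, 1.5, -0.8]
finger_gap: 24.6
finger_force: 14.8
 tcp [ 532.  -334.9  110.5] yaw 2.973 -> shift [ -0.3  -2.2 106.5] rz -0.004
```

View pics/w6.png

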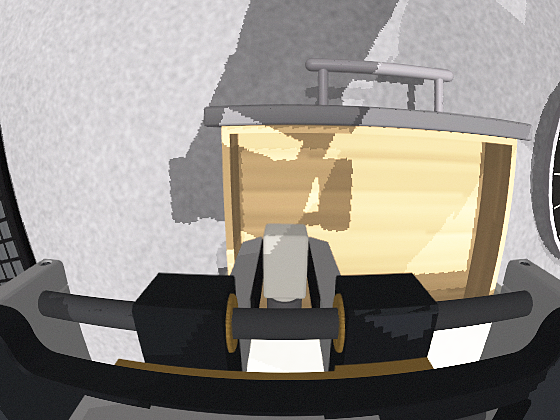

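The vial is held between the fingers, cap towards the unit, above the drawer. The inner left wall is near column 238, so I'll check the clearance.

Run:
```python
from h import *
d=np.load('w6.npy');e=tool()
for u,v in[(228,160),(233,160),(238,160),(243,160),(260,160),(300,150),(480,170),(486,170),(510,170),(400,118),(400,128)]:
    p=wpt(u,v,d[v,u],e); q=p-[574.6,-263.2,22]; print(u,v,p.round(0),'tool',e[1].inv().apply(p-e[0]).round(0),'drawer',[round(q@[.986,-.165,0]),round(q@[.165,.986,0]),round(q[2])])
```

```text
228 160 [ 477. -370.   67.] tool [ 48. -44.  43.] drawer [-79, -122, 45]
233 160 [ 479. -369.   51.] tool [ 47. -43.  59.] drawer [-77, -120, 29]
238 160 [ 481. -370.   22.] tool [ 44. -43.  88.] drawer [-75, -120, 0]
243 160 [ 482. -365.   22.] tool [ 44. -38.  89.] drawer [-74, -116, 0]
260 160 [ 485. -350.   21.] tool [ 44. -23.  89.] drawer [-74, -100, -1]
300 150 [ 482. -313.   21.] tool [53. 14. 89.] drawer [-83, -64, -1]
480 170 [ 526. -130.   24.] tool [ 40. 201.  87.] drawer [-70, 123, 2]
486 170 [ 526. -126.   29.] tool [ 41. 205.  82.] drawer [-71, 127, 7]
510 170 [ 520. -125.   69.] tool [ 47. 205.  41.] drawer [-76, 127, 47]
400 118 [ 465. -235.   77.] tool [83. 87. 34.] drawer [-113, 10, 55]
400 128 [ 473. -233.   67.] tool [75. 91. 43.] drawer [-105, 13, 45]
```

```bash
python3 nudge.py '[[[0, -0.02, 0.35, 0, 0, 0], [0, -0.02, 0.65, 0, 0, 0], [0, -0.02, 0.9, 0, 0, 0], [0, -0.02, 1.02, 0, 0, 0], [0, -0.02, 1.07, 0, 0, 0]]]'; python3 nudge.py '[[[0, 0, 0, 0, 0, 0], [0, 0, 0, 0, 0, 0], [0, 0, 0, 0, 0, 0]]]' 36; python3 nudge.py '[[[0, 0, -0.1, 0, 0, 0], [0, 0, -0.4, 0, 0, 0], [0, 0, -0.8, 0, 0, 0], [0, 0, -1.15, 0, 0, 0], [0, 0, -1.15, 0, 0, 0]]]';python3 - <<'E'
from h import *
im,d=manip.camera('top');save('t7.png',np.vstack([im[170:310,200:350]]).repeat(4,0).repeat(4,1));
go([571.5,11.9,110],.263,'B')
go([466.4,59.4,110],.933,'C')
go([482.6,174.3,110],-1.578,'D')
E
```

```text
clock: 11.15
eef_pos: [531.9, -336.3, 3.0]
eef_rot: [3.141, -0.001, 2.974]
wrist_force: [0.4, -0.6, -0.5]
finger_gap: 24.0
finger_force: 14.8
clock: 11.45
eef_pos: [532.3, -337.8, 5.1]
eef_rot: [-3.141, 0.002, 2.973]
wrist_force: [0.9, -0.5, -0.1]
finger_gap: 36.1
finger_force: 0.0
clock: 11.95
eef_pos: [533.7, -338.8, 125.6]
eef_rot: [-3.137, 0.008, 2.973]
wrist_force: [-0.3, -1.4, -0.2]
finger_gap: 36.1
finger_force: 0.0
B tcp [ 532.7 -338.2  122.4] yaw 2.973 -> shift [ 20.7 351.7  11.5] rz -0.432
C tcp [ 532.7 -338.2  122.4] yaw 2.973 -> shift [132.3 380.8  10.8] rz -1.102
D tcp [ 532.7 -338.2  122.4] yaw 2.973 -> shift [135.6 496.8  10.6] rz 1.409
```

View pics/t7.png

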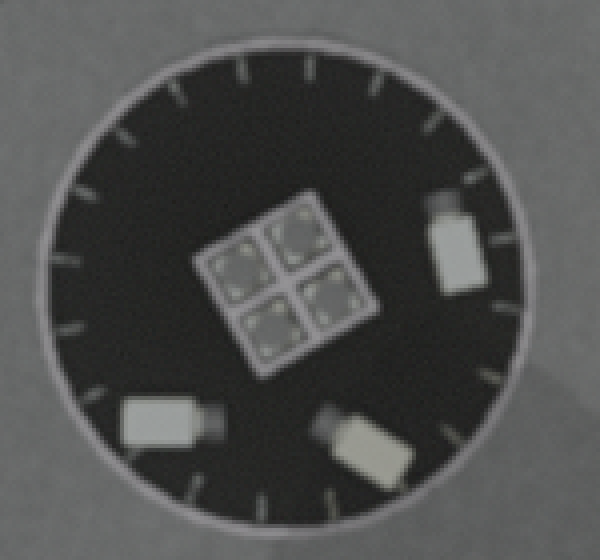

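Vials B, C and D are at the same places as before (B body at (458,252), C (372,452), D (159,422) in this crop). I'll set up a depth-based fit for them, and check A in the drawer.

```bash
cat >> h.py <<'E'
def fit(Q,x,y,zlo=46,zhi=64,rad=38):
    "rect of the points at vial-top height near x,y"
    k=(Q[...,2]>zlo)&(Q[...,2]<zhi)&(np.hypot(Q[...,0]-x,Q[...,1]-y)<rad)
    q=Q[k]
    if len(q)<8: return len(q)
    (c,(w,h),a)=cv2.minAreaRect(q[:,:2].astype(np.float32))
    if w<h: a+=90
    return len(q),np.round(c,1),round(max(w,h),1),round(min(w,h),1),'axis',round(np.radians(a),3),'z',np.median(q[:,2]).round(1)
def wcloud(d,pose):
    i=manip.camera_info('wrist');K=np.array(i['K']);M=np.array(i['mount'])
    v,u=np.mgrid[0:d.shape[0],0:d.shape[1]]
    a=np.stack([(u-K[0,2])/K[0,0],(v-K[1,2])/K[1,1]],-1);th=np.linalg.norm(a,axis=-1,keepdims=True)+1e-9
    p=np.concatenate([a/th*np.tan(th),np.ones_like(th)],-1)*d[...,None]
    Q=(p@M[:3,:3].T+M[:3,3])@pose[1].as_matrix().T+pose[0]
    Q[d==0]=-999; return Q
E
python3 - <<'E'
from h import *
_,dt=manip.camera('top');_,ds=manip.camera('side')
T=cloud('top',dt);S=cloud('side',ds)
for n,c in dict(B=(577,15),C=(473,66),D=(483,166)).items():
    print(n,'top',fit(T,*c),'side',fit(S,*c))
Q=T
k=(T[...,2]>38)&(T[...,2]<60)&(abs(T[...,0]-540)<45)&(abs(T[...,1]+338)<45)
print('drawer A',k.sum(),T[k].mean(0) if k.any() else '')
E
```

```text
B top (257, array([579.8,  14. ]), 53.8, 23.5, 'axis', np.float64(0.235), 'z', np.float64(54.3)) side (167, array([580.6,  14.3]), 53.2, 26.5, 'axis', np.float64(0.207), 'z', np.float64(53.8))
C top (263, array([470.3,  66.1]), 53.7, 24.1, 'axis', np.float64(1.008), 'z', np.float64(54.4)) side (191, array([471.4,  67.4]), 52.9, 24.4, 'axis', np.float64(1.022), 'z', np.float64(54.1))
D top (257, array([483.8, 166.5]), 52.3, 23.0, 'axis', np.float64(1.562), 'z', np.float64(54.3)) side (214, array([483.6, 167. ]), 54.3, 23.5, 'axis', np.float64(1.531), 'z', np.float64(54.0))
drawer A 272 [ 537.41741619 -337.70928291   43.92484385]
```

Two views agree to about 1 mm, and A lies flat in the drawer. Going to B.

In the tool's units: 12 mm is 0.12, 6 mm is 0.06, -0.3 rad is -3.

```bash
python3 nudge.py '[[[0.01, 0.3, 0, 0, 0, -0.5], [0.03, 0.75, 0, 0, 0, -1], [0.06, 1.22, 0, 0, 0, -1.5], [0.09, 1.7, 0, 0, 0, -2], [0.12, 2.15, 0, 0, 0, -3]]]' 44; python3 -c "
from h import *
go([574,13,110],.225,'B')"
```

```text
clock: 12.6
eef_pos: [555.3, -121.4, 117.7]
eef_rot: [3.141, -0.002, -3.008]
wrist_force: [1.2, 0.8, -0.1]
finger_gap: 44.1
finger_force: 0.0
B tcp [ 555.3 -121.4  117.7] yaw -3.008 -> shift [-36.4 130.7   7.7] rz -0.092
```

```bash
python3 nudge.py '[[[-0.09, 0.35, 0.02, 0, 0, -0.3], [-0.2, 0.75, 0.04, 0, 0, -0.6], [-0.3, 1.1, 0.06, 0, 0, -0.9], [-0.36, 1.31, 0.08, 0, 0, -0.9], [-0.36, 1.31, 0.08, 0, 0, -0.9]]]' 44; python3 nudge.py '[[[0, 0, 0, 0, 0, 0], [0, 0, 0, 0, 0, 0]]]'
python3 - <<'E'
from h import *
go([574,13,9],.225,'B')
e=tool();_,d=manip.camera('wrist');print(fit(wcloud(d,e),580,14))
_,dt=manip.camera('top');T=cloud('top',dt);print(fit(T,580,14),fit(T,470,66),fit(T,484,167))
E
```

```text
clock: 13.1
eef_pos: [573.9, 13.5, 109.3]
eef_rot: [3.141, -0.003, -2.917]
wrist_force: [0.1, -0.9, -0.4]
finger_gap: 44.0
finger_force: 0.0
clock: 13.3
eef_pos: [574.3, 10.1, 110.4]
eef_rot: [3.141, -0.001, -2.921]
wrist_force: [-0.3, 0.3, 0.5]
finger_gap: 44.1
finger_force: 0.0
B tcp [574.3  10.1 110.4] yaw -2.921 -> shift [ -0.4   2.9 101.4] rz -0.005
(1695, array([579.1,  13.2]), 54.6, 23.8, 'axis', np.float64(0.237), 'z', np.float64(55.9))
0 (239, array([470.4,  66.1]), 53.9, 23.9, 'axis', np.float64(1.009), 'z', np.float64(54.2)) (255, array([483. , 166.3]), 51.8, 21.5, 'axis', np.float64(1.56), 'z', np.float64(54.3))
```

```bash
python3 nudge.py '[[[0, 0.025, 0.35, 0, 0, 0], [0, 0.025, 0.65, 0, 0, 0], [0, 0.025, 0.85, 0, 0, 0], [0, 0.025, 0.96, 0, 0, 0], [0, 0.025, 1.015, 0, 0, 0]]]' 44; python3 nudge.py '[[[0, 0, 0, 0, 0, 0], [0, 0, 0, 0, 0, 0], [0, 0, 0, 0, 0, 0], [0, 0, 0, 0, 0, 0], [0, 0, 0, 0, 0, 0]]]' 0 15; python3 nudge.py '[[[0, 0, -0.15, 0, 0, 0], [0, 0, -0.4, 0, 0, 0], [0, 0, -0.75, 0, 0, 0], [0, 0, -1.05, 0, 0, 0], [0, 0, -1.1, 0, 0, 0]]]'; python3 -c "
from h import *
c=np.array([574.6,-263.2]);ex=np.array([.986,-.165]);ey=np.array([.165,.986])
for y in(-24,30,84): print((c-30*ex+y*ey).round(1))
go([*(c-30*ex-24*ey),110],-.165,'B drop')"
```

```text
clock: 13.9
eef_pos: [573.9, 13.0, 8.8]
eef_rot: [3.141, -0.001, -2.921]
wrist_force: [-0.6, 1.0, -0.2]
finger_gap: 43.9
finger_force: 0.0
clock: 14.4
eef_pos: [574.7, 13.5, 10.3]
eef_rot: [-3.141, 0.002, -2.92]
wrist_force: [-0.8, -0.4, 6.8]
finger_gap: 24.1
finger_force: 15.0
clock: 14.9
eef_pos: [575.5, 13.5, 124.0]
eef_rot: [-3.14, 0.006, -2.92]
wrist_force: [-0.4, -0.2, -0.7]
finger_gap: 23.8
finger_force: 15.0
[ 541.1 -281.9]
[ 550.  -228.7]
[ 558.9 -175.4]
B drop tcp [575.5  13.5 124. ] yaw -2.92 -> shift [  98.6 -280.7   13.9] rz 0.386
```

In the tool's units: 10 mm is 0.1, 8 mm is 0.08, 0.2 rad is 2.

```bash
python3 nudge.py '[[[0.1, -0.28, 0.02, 0, 0, 0.5], [0.26, -0.72, 0.04, 0, 0, 1.2], [0.42, -1.18, 0.06, 0, 0, 2], [0.57, -1.62, 0.08, 0, 0, 2.8], [0.72, -2.05, 0.1, 0, 0, 3.6]]]'; python3 -c "
from h import *
go([541.1,-281.9,110],-.165,'B drop')"
```

```text
clock: 15.4
eef_pos: [547.9, -204.0, 109.1]
eef_rot: [3.141, -0.001, 3.0]
wrist_force: [0.9, 0.7, 0.4]
finger_gap: 23.7
finger_force: 15.0
B drop tcp [ 547.9 -204.   109.1] yaw 3.0 -> shift [ -4.3 -78.1  -0.9] rz 0.023
```

```bash
python3 nudge.py '[[[-0.01, -0.25, 0, 0, 0, 0.1], [-0.02, -0.55, 0, 0, 0, 0.2], [-0.04, -0.78, 0, 0, 0, 0.2], [-0.04, -0.78, 0, 0, 0, 0.2], [-0.04, -0.78, 0, 0, 0, 0.2]]]'; python3 nudge.py '[[[0, 0, 0.35, 0, 0, 0], [0, 0, 0.65, 0, 0, 0], [0, 0, 0.9, 0, 0, 0], [0, 0, 1.01, 0, 0, 0], [0, 0, 1.06, 0, 0, 0]]]'; python3 nudge.py '[[[0, 0, 0, 0, 0, 0], [0, 0, 0, 0, 0, 0], [0, 0, 0, 0, 0, 0]]]' 36; python3 nudge.py '[[[0, 0, -0.1, 0, 0, 0], [0, 0, -0.4, 0, 0, 0], [0, 0, -0.8, 0, 0, 0], [0, 0, -1.1, 0, 0, 0], [0, 0, -1.15, 0, 0, 0]]]';python3 - <<'E'
from h import *
_,dt=manip.camera('top');T=cloud('top',dt);print(fit(T,470,66),fit(T,484,167))
_,dt=manip.camera('side');T=cloud('side',dt);print(fit(T,470,66),fit(T,484,167),fit(T,541,-282,38,60),fit(T,537,-338,38,60))
go([467.5,61,115],1.01,'C')
E
```

```text
clock: 15.9
eef_pos: [541.6, -279.7, 108.9]
eef_rot: [3.141, -0.001, 2.982]
wrist_force: [0.0, 0.8, -0.3]
finger_gap: 23.9
finger_force: 15.0
clock: 16.4
eef_pos: [541.9, -279.0, 2.7]
eef_rot: [3.141, -0.001, 2.984]
wrist_force: [-0.3, -0.2, 0.3]
finger_gap: 24.0
finger_force: 15.0
clock: 16.7
eef_pos: [542.5, -280.3, 4.6]
eef_rot: [-3.141, 0.002, 2.983]
wrist_force: [0.2, 0.2, -0.5]
finger_gap: 35.3
finger_force: 0.0
clock: 17.2
eef_pos: [543.5, -281.0, 123.7]
eef_rot: [-3.139, 0.007, 2.983]
wrist_force: [0.5, -0.5, -0.3]
finger_gap: 35.8
finger_force: 0.0
(266, array([470.3,  66.7]), 53.6, 24.0, 'axis', np.float64(1.003), 'z', np.float64(54.2)) (268, array([484.1, 166.3]), 51.9, 23.6, 'axis', np.float64(1.565), 'z', np.float64(54.3))
(191, array([471.8,  67.3]), 53.3, 25.3, 'axis', np.float64(0.976), 'z', np.float64(53.8)) (214, array([484.4, 167.4]), 57.2, 24.8, 'axis', np.float64(1.522), 'z', np.float64(54.0)) (104, array([ 547.1, -280.8]), 53.4, 28.9, 'axis', np.float64(3.001), 'z', np.float64(43.5)) (97, array([ 537.1, -337.7]), 56.0, 51.3, 'axis', np.float64(0.776), 'z', np.float64(43.7))
C tcp [ 542.3 -280.3  119.8] yaw 2.983 -> shift [127.8 325.2   4.3] rz -1.169
```

In the tool's units: 45 mm is 0.45, 10 mm is 0.1, 0.7 rad is 7.

```bash
python3 nudge.py '[[[0.1, 0.25, 0, 0, 0, 1], [0.28, 0.7, 0, 0, 0, 2.5], [0.45, 1.15, 0, 0, 0, 4], [0.62, 1.6, 0, 0, 0, 5.5], [0.8, 2, 0, 0, 0, 7]]]' 44; python3 nudge.py '[[[0, 0, 0, 0, 0, 1.5], [0, 0, 0, 0, 0, 3], [0, 0, 0, 0, 0, 4.5], [0, 0, 0, 0, 0, 6], [0, 0, 0, 0, 0, 7]]]' ; python3 -c "
from h import *
go([467.5,61,115],1.0,'C')"
```

```text
clock: 17.8
eef_pos: [493.7, -69.6, 117.1]
eef_rot: [-3.14, -0.002, 2.29]
wrist_force: [0.7, 0.3, -0.9]
finger_gap: 44.1
finger_force: 0.0
clock: 18.3
eef_pos: [494.4, -71.4, 117.1]
eef_rot: [-3.139, -0.001, 1.59]
wrist_force: [0.0, 0.3, -0.2]
finger_gap: 44.0
finger_force: 0.0
C tcp [494.4 -71.4 117.1] yaw 1.59 -> shift [132.8 -24.4   2.3] rz 0.59
```

In the tool's units: 133 mm is 1.33, 120 mm is 1.2, 0.59 rad is 5.9.

```bash
python3 nudge.py '[[[0.3, -0.06, 0, 0, 0, 1.2], [0.62, -0.12, 0, 0, 0, 2.4], [0.95, -0.18, 0, 0, 0, 3.6], [1.2, -0.22, 0, 0, 0, 4.8], [1.33, -0.24, 0.02, 0, 0, 5.9]]]'; python3 nudge.py '[[[0, 0, 0, 0, 0, 0], [0, 0, 0, 0, 0, 0]]]'
python3 - <<'E'
from h import *
go([467.5,61,12],1.0,'C')
e=tool();_,d=manip.camera('wrist');print(fit(wcloud(d,e),471,67))
_,dt=manip.camera('top');T=cloud('top',dt);print(fit(T,471,67),fit(T,484,167))
E
```

```text
clock: 18.8
eef_pos: [466.7, 62.4, 115.4]
eef_rot: [-3.14, 0.001, 1.002]
wrist_force: [0.7, -0.2, 0.3]
finger_gap: 43.8
finger_force: 0.0
clock: 19.0
eef_pos: [467.5, 60.5, 115.7]
eef_rot: [-3.141, 0.001, 1.009]
wrist_force: [-0.0, -0.1, 0.5]
finger_gap: 44.0
finger_force: 0.0
C tcp [467.5  60.5 115.7] yaw 1.009 -> shift [ 5.000e-01 -1.000e-01  1.037e+02] rz 0.009
(1651, array([469.5,  66.4]), 53.8, 23.7, 'axis', np.float64(0.999), 'z', np.float64(55.8))
(78, array([479.7,  80.2]), 21.7, 18.5, 'axis', np.float64(1.177), 'z', np.float64(51.9)) (266, array([484. , 166.4]), 51.8, 23.3, 'axis', np.float64(1.559), 'z', np.float64(54.3))
```

In the tool's units: 103 mm is 1.03, 98 mm is 0.98.

```bash
python3 nudge.py '[[[0, 0, 0.35, 0, 0, 0], [0, 0, 0.65, 0, 0, 0], [0, 0, 0.87, 0, 0, 0], [0, 0, 0.98, 0, 0, 0], [0, 0, 1.03, 0, 0, 0]]]' 44; python3 nudge.py '[[[0, 0, 0, 0, 0, 0], [0, 0, 0, 0, 0, 0], [0, 0, 0, 0, 0, 0], [0, 0, 0, 0, 0, 0], [0, 0, 0, 0, 0, 0]]]' 0 15; python3 nudge.py '[[[0, 0, -0.15, 0, 0, 0], [0, 0, -0.4, 0, 0, 0], [0, 0, -0.75, 0, 0, 0], [0, 0, -1.05, 0, 0, 0], [0, 0, -1.1, 0, 0, 0]]]'; python3 -c "
from h import *
go([588.9,-207.8,110],1.405,'C drop')"
```

```text
clock: 19.6
eef_pos: [467.6, 60.3, 12.7]
eef_rot: [-3.141, 0.001, 1.006]
wrist_force: [-0.1, -0.9, 0.1]
finger_gap: 43.9
finger_force: 0.0
clock: 20.1
eef_pos: [468.4, 60.8, 14.2]
eef_rot: [3.14, -0.001, 1.006]
wrist_force: [-1.3, 0.3, 6.5]
finger_gap: 24.2
finger_force: 15.0
clock: 20.6
eef_pos: [469.3, 60.9, 126.8]
eef_rot: [3.137, -0.003, 1.006]
wrist_force: [0.1, -0.6, -0.4]
finger_gap: 23.7
finger_force: 15.0
C drop tcp [469.3  60.9 126.8] yaw 1.006 -> shift [-163.   244.8   17.4] rz -0.399
```

```bash
python3 nudge.py '[[[-0.16, 0.24, 0.02, 0, 0, -0.5], [-0.41, 0.61, 0.04, 0, 0, -1.2], [-0.66, 0.99, 0.06, 0, 0, -2], [-0.92, 1.38, 0.08, 0, 0, -2.8], [-1.16, 1.74, 0.1, 0, 0, -3.6]]]'; python3 -c "
from h import *
go([588.9,-207.8,110],1.405,'C drop')"
```

```text
clock: 21.1
eef_pos: [552.8, -132.2, 112.4]
eef_rot: [-3.141, -0.0, 1.369]
wrist_force: [0.9, 1.5, -0.0]
finger_gap: 24.0
finger_force: 15.0
C drop tcp [ 552.8 -132.2  112.4] yaw 1.369 -> shift [-66.8  50.5   2.4] rz -0.036
```

```bash
python3 nudge.py '[[[-0.2, 0.15, 0, 0, 0, -0.1], [-0.45, 0.34, 0.01, 0, 0, -0.2], [-0.62, 0.47, 0.02, 0, 0, -0.3], [-0.67, 0.5, 0.02, 0, 0, -0.36], [-0.67, 0.5, 0.02, 0, 0, -0.36]]]'; python3 nudge.py '[[[0, 0, 0.35, 0, 0, 0], [0, 0, 0.65, 0, 0, 0], [0, 0, 0.88, 0, 0, 0], [0, 0, 0.99, 0, 0, 0], [0, 0, 1.03, 0, 0, 0]]]'; python3 nudge.py '[[[0, 0, 0, 0, 0, 0], [0, 0, 0, 0, 0, 0], [0, 0, 0, 0, 0, 0]]]' 36; python3 nudge.py '[[[0, 0, -0.1, 0, 0, 0], [0, 0, -0.4, 0, 0, 0], [0, 0, -0.8, 0, 0, 0], [0, 0, -1.1, 0, 0, 0], [0, 0, -1.15, 0, 0, 0]]]';python3 - <<'E'
from h import *
_,dt=manip.camera('top');T=cloud('top',dt);print(fit(T,484,167))
_,dt=manip.camera('side');T=cloud('side',dt);print(fit(T,484,167),fit(T,588,-208,38,60,30))
go([483.9,173.5,115],1.55,'D')
E
```

```text
clock: 21.6
eef_pos: [587.5, -206.1, 110.4]
eef_rot: [-3.14, -0.0, 1.401]
wrist_force: [0.4, -0.1, -0.3]
finger_gap: 23.6
finger_force: 15.0
clock: 22.1
eef_pos: [587.5, -205.1, 7.7]
eef_rot: [-3.14, -0.0, 1.402]
wrist_force: [-0.3, -0.9, 0.2]
finger_gap: 23.9
finger_force: 15.0
clock: 22.4
eef_pos: [588.5, -206.2, 9.5]
eef_rot: [3.14, 0.0, 1.402]
wrist_force: [-0.5, 1.1, -0.9]
finger_gap: 36.0
finger_force: 0.0
clock: 22.9
eef_pos: [589.5, -206.8, 128.7]
eef_rot: [3.135, 0.002, 1.402]
wrist_force: [-0.7, 0.0, -0.3]
finger_gap: 36.0
finger_force: 0.0
(268, array([484. , 166.7]), 52.5, 23.5, 'axis', np.float64(1.56), 'z', np.float64(54.3))
(211, array([484.9, 167.5]), 55.7, 24.2, 'axis', np.float64(1.57), 'z', np.float64(54.2)) (94, array([ 588.2, -202.7]), 48.2, 24.3, 'axis', np.float64(1.42), 'z', np.float64(44.1))
D tcp [ 588.3 -206.3  124.8] yaw 1.402 -> shift [ 356.8 -166.9    9.3] rz -0.148
```

C is in the drawer. Now D.

```bash
python3 nudge.py '[[[0.25, -0.12, 0, 0, 0, -0.3], [0.65, -0.3, 0.02, 0, 0, -0.6], [1.05, -0.5, 0.04, 0, 0, -1], [1.48, -0.69, 0.06, 0, 0, -1.3], [1.88, -0.88, 0.08, 0, 0, -1.5]]]' 44; python3 nudge.py '[[[0.42, -0.2, 0.01, 0, 0, 0], [0.85, -0.4, 0.01, 0, 0, 0], [1.25, -0.58, 0.01, 0, 0, 0], [1.52, -0.71, 0.01, 0, 0, 0], [1.69, -0.79, 0.01, 0, 0, 0]]]'; python3 nudge.py '[[[0, 0, 0, 0, 0, 0], [0, 0, 0, 0, 0, 0]]]'
python3 - <<'E'
from h import *
go([483.9,173.5,12],1.56,'D')
e=tool();_,d=manip.camera('wrist');print(fit(wcloud(d,e),484,167))
E
```

```text
clock: 23.5
eef_pos: [531.3, -4.3, 114.0]
eef_rot: [-3.139, -0.0, 1.553]
wrist_force: [0.5, 1.1, -0.3]
finger_gap: 44.1
finger_force: 0.0
clock: 24.0
eef_pos: [455.3, 166.2, 113.3]
eef_rot: [-3.14, 0.0, 1.553]
wrist_force: [0.7, 1.1, -0.7]
finger_gap: 44.1
finger_force: 0.0
clock: 24.2
eef_pos: [456.7, 164.2, 113.6]
eef_rot: [-3.14, 0.001, 1.552]
wrist_force: [0.2, 0.7, -0.5]
finger_gap: 43.8
finger_force: 0.0
D tcp [456.7 164.2 113.6] yaw 1.552 -> shift [  9.8  27.1 101.6] rz -0.008
(1659, array([482.9, 166.8]), 53.7, 24.5, 'axis', np.float64(1.536), 'z', np.float64(55.8))
```

```bash
python3 nudge.py '[[[0.1, 0.265, 0.1, 0, 0, 0], [0.1, 0.265, 0.4, 0, 0, 0], [0.1, 0.265, 0.7, 0, 0, 0], [0.1, 0.265, 0.8, 0, 0, 0], [0.1, 0.265, 0.8, 0, 0, 0]]]' 44; python3 -c "
from h import *
go([483.7,173.5,12],1.555,'D')"
```

```text
clock: 24.75
eef_pos: [483.3, 173.1, 33.3]
eef_rot: [-3.139, 0.001, 1.551]
wrist_force: [0.1, 0.1, 0.6]
finger_gap: 43.9
finger_force: 0.0
D tcp [483.3 173.1  33.3] yaw 1.551 -> shift [ 0.5  0.5 21.3] rz -0.004
```

In the tool's units: 8 mm is 0.08, 21 mm is 0.21.

```bash
python3 nudge.py '[[[0, 0, 0.08, 0, 0, 0], [0, 0, 0.15, 0, 0, 0], [0, 0, 0.21, 0, 0, 0], [0, 0, 0.21, 0, 0, 0]]]' 44; python3 nudge.py '[[[0, 0, 0, 0, 0, 0], [0, 0, 0, 0, 0, 0], [0, 0, 0, 0, 0, 0], [0, 0, 0, 0, 0, 0], [0, 0, 0, 0, 0, 0]]]' 0 15; python3 nudge.py '[[[0, 0, -0.15, 0, 0, 0], [0, 0, -0.4, 0, 0, 0], [0, 0, -0.75, 0, 0, 0], [0, 0, -1.05, 0, 0, 0], [0, 0, -1.1, 0, 0, 0]]]'; python3 -c "
from h import *
go([532.7,-198.4,110],1.405,'D drop')"
```

```text
clock: 25.15
eef_pos: [483.5, 173.9, 12.9]
eef_rot: [-3.141, 0.0, 1.552]
wrist_force: [-0.1, 1.2, 0.4]
finger_gap: 44.1
finger_force: 0.0
clock: 25.65
eef_pos: [483.9, 174.1, 13.7]
eef_rot: [3.141, -0.0, 1.552]
wrist_force: [-0.2, 0.1, 3.0]
finger_gap: 23.9
finger_force: 15.0
clock: 26.15
eef_pos: [485.1, 174.4, 126.7]
eef_rot: [3.137, -0.002, 1.552]
wrist_force: [-0.0, -0.1, -0.6]
finger_gap: 23.8
finger_force: 15.0
D drop tcp [485.1 174.4 126.7] yaw 1.552 -> shift [-371.9   54.6   16.4] rz 0.147
```

In the tool's units: -205 mm is -2.05, -160 mm is -1.6, 0.147 rad is 1.47.

```bash
python3 nudge.py '[[[-0.3, 0.04, 0.02, 0, 0, 0.3], [-0.72, 0.1, 0.04, 0, 0, 0.6], [-1.15, 0.17, 0.06, 0, 0, 1], [-1.6, 0.23, 0.08, 0, 0, 1.3], [-2.05, 0.3, 0.1, 0, 0, 1.47]]]'; python3 -c "
from h import *
go([532.7,-198.4,110],1.405,'D drop')"
```

```text
clock: 26.65
eef_pos: [509.3, -33.2, 112.4]
eef_rot: [-3.14, 0.0, 1.404]
wrist_force: [0.7, -0.2, -0.8]
finger_gap: 23.8
finger_force: 15.0
D drop tcp [509.3 -33.2 112.4] yaw 1.404 -> shift [-159.    50.5    2.3] rz -0.001
```

In the tool's units: -160 mm is -1.6, -150 mm is -1.5.

```bash
python3 nudge.py '[[[-0.42, 0.13, 0.01, 0, 0, 0], [-0.85, 0.27, 0.02, 0, 0, 0], [-1.25, 0.4, 0.02, 0, 0, 0], [-1.5, 0.48, 0.02, 0, 0, 0], [-1.6, 0.505, 0.02, 0, 0, 0]]]';  python3 nudge.py '[[[0, 0, 0, 0, 0, 0], [0, 0, 0.3, 0, 0, 0], [0, 0, 0.6, 0, 0, 0], [0, 0, 0.85, 0, 0, 0], [0, 0, 0.97, 0, 0, 0]]]'; python3 nudge.py '[[[0, 0, 0.03, 0, 0, 0], [0, 0, 0.06, 0, 0, 0], [0, 0, 0.06, 0, 0, 0]]]'; python3 nudge.py '[[[0, 0, 0, 0, 0, 0], [0, 0, 0, 0, 0, 0], [0, 0, 0, 0, 0, 0]]]' 36; python3 nudge.py '[[[0, 0, -0.1, 0, 0, 0], [0, 0, -0.4, 0, 0, 0], [0, 0, -0.8, 0, 0, 0], [0, 0, -1.1, 0, 0, 0], [0, 0, -1.15, 0, 0, 0]]]';python3 - <<'E'
from h import *
_,dt=manip.camera('top');T=cloud('top',dt)
im,ds=manip.camera('side');S=cloud('side',ds)
for n,c in dict(A=(537,-338),B=(547,-281),C=(588,-203),D=(532,-195)).items(): print(n,fit(T,*c,38,60,30),fit(S,*c,38,60,30))
e=tool();im,d=manip.camera('wrist');save('w8.png',im)
go([424,-238,110],1.405,'handle')
E
```

```text
clock: 27.15
eef_pos: [532.7, -199.7, 110.1]
eef_rot: [-3.14, -0.0, 1.402]
wrist_force: [-1.4, 0.4, -1.5]
finger_gap: 24.0
finger_force: 15.0
clock: 27.65
eef_pos: [532.1, -195.7, 12.1]
eef_rot: [-3.138, -0.001, 1.406]
wrist_force: [0.6, -0.2, -0.2]
finger_gap: 23.5
finger_force: 15.0
clock: 27.95
eef_pos: [533.6, -197.6, 9.1]
eef_rot: [3.14, 0.0, 1.405]
wrist_force: [0.1, 0.4, 0.5]
finger_gap: 23.9
finger_force: 15.0
clock: 28.25
eef_pos: [533.4, -197.8, 8.8]
eef_rot: [3.141, 0.0, 1.405]
wrist_force: [0.2, 0.1, 0.5]
finger_gap: 35.7
finger_force: 0.0
clock: 28.75
eef_pos: [534.7, -198.4, 128.1]
eef_rot: [3.135, 0.002, 1.405]
wrist_force: [-0.2, -0.2, -0.5]
finger_gap: 36.2
finger_force: 0.0
A 0 (87, array([ 539.8, -336.2]), 51.1, 27.7, 'axis', np.float64(2.962), 'z', np.float64(44.0))
B (53, array([ 536. , -274.8]), 30.9, 18.3, 'axis', np.float64(3.051), 'z', np.float64(45.0)) (103, array([ 547.4, -278.4]), 54.3, 30.3, 'axis', np.float64(0.021), 'z', np.float64(43.8))
C (234, array([ 588.3, -199.5]), 52.7, 23.9, 'axis', np.float64(1.408), 'z', np.float64(44.2)) (100, array([ 589.1, -199.7]), 50.2, 24.9, 'axis', np.float64(1.353), 'z', np.float64(44.3))
D (227, array([ 533.2, -201.1]), 48.1, 23.8, 'axis', np.float64(1.399), 'z', np.float64(44.4)) (99, array([ 533.5, -200.6]), 49.0, 23.9, 'axis', np.float64(1.356), 'z', np.float64(44.1))
handle tcp [ 533.  -197.6  123.2] yaw 1.405 -> shift [ -57.8 -100.8   13.2] rz -0.0
```

View pics/w8.png

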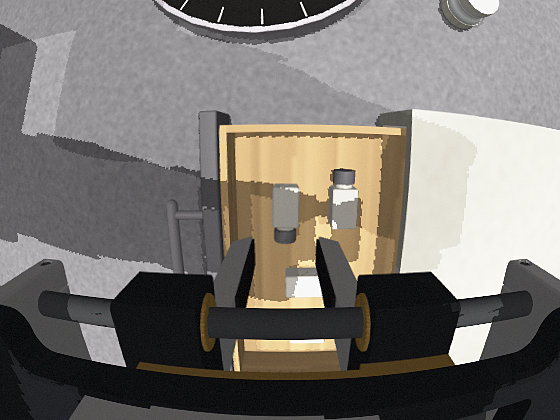

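All four vials lie in the drawer: C at (343,205), D at (286,210), B at about (305,285), and A behind the gripper at its measured spot. Now I'll grip the bar again and push.

In the tool's units: -101 mm is -1.01, -28 mm is -0.28.

```bash
python3 nudge.py '[[[-0.12, -0.22, 0, 0, 0, 0], [-0.28, -0.48, 0, 0, 0, 0], [-0.45, -0.78, 0, 0, 0, 0], [-0.57, -1.01, 0, 0, 0, 0], [-0.57, -1.01, 0, 0, 0, 0]]]' 28; python3 nudge.py '[[[0, 0, 0, 0, 0, 0], [0, 0, 0, 0, 0, 0]]]';  python3 - <<'E'
from h import *
go([423,-237,8],1.405,'handle')
e=tool();_,d=manip.camera('wrist');Q=wcloud(d,e)
k=(Q[...,2]>50)&(Q[...,2]<62); L=(Q-e[0])@e[1].as_matrix(); m=k&(abs(L[...,1])<14)&(L[...,0]>12)&(L[...,0]<60); print(m.sum(),L[m].mean(0),np.percentile(L[m][:,1],[5,95]) if m.any() else '')
_,dt=manip.camera('top');T=cloud('top',dt); k=(T[...,2]>44)&(np.hypot(T[...,0]-557,T[...,1]-105.6)<136)&(np.hypot(T[...,0]-557,T[...,1]-105.6)>58); print('deck leftovers',k.sum())
E
```

```text
clock: 29.4
eef_pos: [421.6, -237.5, 122.2]
eef_rot: [-3.139, -0.001, 1.403]
wrist_force: [0.8, 0.1, -0.7]
finger_gap: 28.2
finger_force: 0.0
clock: 29.6
eef_pos: [424.6, -236.9, 122.8]
eef_rot: [-3.141, -0.0, 1.405]
wrist_force: [0.7, -0.5, -0.1]
finger_gap: 28.0
finger_force: 0.0
handle tcp [ 424.6 -236.9  122.8] yaw 1.405 -> shift [ -0.4  -1.4 114.8] rz 0.0
850 [39.29298985 -1.37915405 66.21403988] [-8.18695975 10.25547435]
deck leftovers 0
```

In the tool's units: 114 mm is 1.14, 107 mm is 1.07.

```bash
python3 nudge.py '[[[0, -0.015, 0.35, 0, 0, 0], [0, -0.015, 0.65, 0, 0, 0], [0, -0.015, 0.9, 0, 0, 0], [0, -0.015, 1.07, 0, 0, 0], [0, -0.015, 1.14, 0, 0, 0]]]'; python3 nudge.py '[[[0, 0, 0, 0, 0, 0], [0, 0, 0, 0, 0, 0], [0, 0, 0, 0, 0, 0], [0, 0, 0, 0, 0, 0], [0, 0, 0, 0, 0, 0]]]' 0 20;  python3 nudge.py '[[[0, 0.06, 0, 0, 0, 0], [0, 0.18, 0, 0, 0, 0], [0, 0.35, 0, 0, 0, 0], [0, 0.52, 0, 0, 0, 0], [0, 0.7, 0, 0, 0, 0]]]'; python3 nudge.py '[[[0, 0.17, 0, 0, 0, 0], [0, 0.34, 0, 0, 0, 0], [0, 0.48, 0, 0, 0, 0], [0, 0.57, 0, 0, 0, 0], [0, 0.6, 0, 0, 0, 0]]]'
```

```text
clock: 30.2
eef_pos: [422.3, -236.2, 7.6]
eef_rot: [-3.139, -0.001, 1.405]
wrist_force: [0.4, 0.3, 0.4]
finger_gap: 28.2
finger_force: 0.0
clock: 30.7
eef_pos: [423.2, -237.2, 10.1]
eef_rot: [3.14, 0.0, 1.405]
wrist_force: [0.2, 0.8, 5.8]
finger_gap: 10.2
finger_force: 20.0
clock: 31.2
eef_pos: [492.6, -248.9, 10.1]
eef_rot: [3.141, 0.001, 1.405]
wrist_force: [-2.2, -1.4, 7.0]
finger_gap: 10.3
finger_force: 20.0
clock: 31.7
eef_pos: [551.9, -259.0, 10.1]
eef_rot: [3.14, 0.001, 1.405]
wrist_force: [-1.7, -1.2, 7.4]
finger_gap: 10.3
finger_force: 20.0
```

In the tool's units: 4 mm is 0.04, 14 mm is 0.14.

```bash
python3 nudge.py '[[[0, 0.04, 0, 0, 0, 0], [0, 0.08, 0, 0, 0, 0], [0, 0.11, 0, 0, 0, 0], [0, 0.14, 0, 0, 0, 0]]]'; python3 nudge.py '[[[0, 0.02, 0, 0, 0, 0], [0, 0.04, 0, 0, 0, 0], [0, 0.05, 0, 0, 0, 0]]]'
```

```text
clock: 32.1
eef_pos: [565.1, -261.2, 10.2]
eef_rot: [3.14, 0.001, 1.405]
wrist_force: [-1.1, -1.5, 6.0]
finger_gap: 10.1
finger_force: 20.0
clock: 32.4
eef_pos: [570.0, -262.0, 10.2]
eef_rot: [3.14, 0.001, 1.405]
wrist_force: [-1.0, -1.4, 5.0]
finger_gap: 10.5
finger_force: 20.0
```

In the tool's units: 2 mm is 0.02, 1 mm is 0.01.

```bash
python3 nudge.py '[[[0, 0.01, 0, 0, 0, 0], [0, 0.02, 0, 0, 0, 0], [0, 0.02, 0, 0, 0, 0]]]'
```

```text
clock: 32.7
eef_pos: [570.5, -262.1, 10.1]
eef_rot: [-3.139, 0.0, 1.405]
wrist_force: [-12.6, 1.3, 12.6]
finger_gap: 10.0
finger_force: 20.0
```

The push stalled at 12.6 N with 28 mm travelled from the start position, so the drawer is shut. Releasing, rising, and heading to the cover.

```bash
python3 nudge.py '[[[0, -0.01, 0, 0, 0, 0], [0, -0.02, 0, 0, 0, 0], [0, -0.02, 0, 0, 0, 0]]]' 28; python3 nudge.py '[[[0, 0, -0.3, 0, 0, 0], [0, 0, -0.7, 0, 0, 0], [0, 0, -1.1, 0, 0, 0], [0, 0, -1.4, 0, 0, 0], [0, 0, -1.5, 0, 0, 0]]]'
python3 - <<'E'
from h import *
im,d=manip.camera('top');T=cloud('top',d); im2,ds=manip.camera('side');S=cloud('side',ds)
save('t9.png',np.hstack([im[80:290,200:540],im2[60:270,200:440]]))
k=(T[...,2]>84)&(abs(T[...,0]-466)<40)&(abs(T[...,1]-399)<40);print('knob',cv2.minEnclosingCircle(T[k][:,:2].astype(np.float32)))
k=(abs(T[...,2]-66)<6)&(abs(T[...,0]-466)<80)&(abs(T[...,1]-399)<80);print('plate',cv2.minEnclosingCircle(T[k][:,:2].astype(np.float32)))
go([466.5,398.9,160],1.405,'knob')
E
```

```text
clock: 33.0
eef_pos: [569.5, -261.5, 9.2]
eef_rot: [-3.141, -0.0, 1.405]
wrist_force: [0.0, 1.2, 0.8]
finger_gap: 27.3
finger_force: 0.0
clock: 33.5
eef_pos: [570.6, -262.0, 162.7]
eef_rot: [3.137, 0.002, 1.405]
wrist_force: [0.2, 0.3, -0.6]
finger_gap: 28.2
finger_force: 0.0
knob ((466.4520263671875, 398.6872863769531), 13.991021156311035)
plate ((466.1871032714844, 399.1606140136719), 64.3617172241211)
knob tcp [ 570.  -261.7  160. ] yaw 1.405 -> shift [ 634.5 -211.2   -0.7] rz -0.0
```

View pics/t9.png

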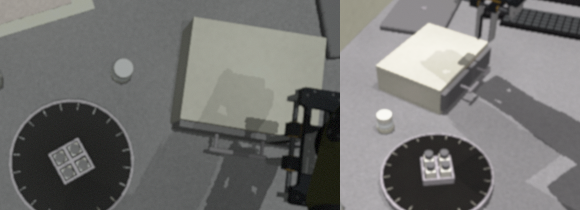

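The drawer is shut (front flush at (215,130)–(300,145) in the crop), the deck is clear and the four good vials are upright. Moving to the knob.

```bash
python3 nudge.py '[[[0.25, -0.08, 0, 0, 0, 0], [0.65, -0.22, 0, 0, 0, 0], [1.08, -0.36, 0, 0, 0, 0], [1.52, -0.51, 0, 0, 0, 0], [1.97, -0.66, 0, 0, 0, 0]]]' 50; python3 nudge.py '[[[0.45, -0.15, 0, 0, 0, 0], [0.9, -0.3, 0, 0, 0, 0], [1.35, -0.45, 0, 0, 0, 0], [1.8, -0.6, 0, 0, 0, 0], [2.25, -0.75, 0, 0, 0, 0]]]'; python3 nudge.py '[[[0.44, -0.15, 0, 0, 0, 0], [0.88, -0.29, 0, 0, 0, 0], [1.3, -0.43, 0, 0, 0, 0], [1.7, -0.56, 0, 0, 0, 0], [2, -0.66, 0, 0, 0, 0]]]'; python3 nudge.py '[[[0, 0, 0, 0, 0, 0], [0, 0, 0, 0, 0, 0]]]'
python3 - <<'E'
from h import *
go([466.5,398.9,48],1.405,'knob')
e=tool();_,d=manip.camera('wrist');Q=wcloud(d,e)
k=(Q[...,2]>86)&(Q[...,2]<100)&(np.hypot(Q[...,0]-466,Q[...,1]-399)<25);print('knob',k.sum(),cv2.minEnclosingCircle(Q[k][:,:2].astype(np.float32)) if k.any() else 0,np.median(Q[k][:,2]))
E
```

```text
clock: 34.1
eef_pos: [535.7, -54.7, 157.0]
eef_rot: [-3.138, -0.0, 1.404]
wrist_force: [0.7, -0.5, 0.2]
finger_gap: 49.7
finger_force: 0.0
clock: 34.6
eef_pos: [498.9, 179.6, 157.2]
eef_rot: [-3.139, 0.001, 1.405]
wrist_force: [0.8, 0.4, 0.5]
finger_gap: 49.6
finger_force: 0.0
clock: 35.1
eef_pos: [466.8, 388.0, 156.7]
eef_rot: [-3.139, 0.002, 1.406]
wrist_force: [1.2, -0.6, -0.6]
finger_gap: 49.9
finger_force: 0.0
clock: 35.3
eef_pos: [467.6, 385.8, 157.1]
eef_rot: [-3.139, 0.002, 1.406]
wrist_force: [-1.3, -0.2, 0.3]
finger_gap: 49.9
finger_force: 0.0
knob tcp [467.6 385.8 157.1] yaw 1.406 -> shift [ 13.  -3. 109.] rz 0.001
knob 822 ((465.610107421875, 399.91424560546875), 14.059013366699219) 93.95986187895481
```

```bash
python3 nudge.py '[[[0.13, -0.03, 0.3, 0, 0, 0], [0.13, -0.03, 0.6, 0, 0, 0], [0.13, -0.03, 0.82, 0, 0, 0], [0.13, -0.03, 0.95, 0, 0, 0], [0.13, -0.03, 0.95, 0, 0, 0]]]'; python3 nudge.py '[[[0, 0, 0.04, 0, 0, 0], [0, 0, 0.08, 0, 0, 0], [0, 0, 0.11, 0, 0, 0], [0, 0, 0.11, 0, 0, 0]]]'; python3 -c "
from h import *
go([466.2,399.2,50],1.405,'knob')"
```

```text
clock: 35.85
eef_pos: [467.2, 398.0, 62.7]
eef_rot: [-3.14, 0.002, 1.404]
wrist_force: [-0.6, -0.3, 0.3]
finger_gap: 49.9
finger_force: 0.0
clock: 36.25
eef_pos: [467.4, 399.3, 53.3]
eef_rot: [-3.142, 0.0, 1.405]
wrist_force: [-0.5, 0.1, 0.4]
finger_gap: 50.0
finger_force: 0.0
knob tcp [467.4 399.3  53.3] yaw 1.405 -> shift [-0.3 -1.2  3.3] rz -0.0
```

```bash
python3 nudge.py '[[[0, -0.01, 0.02, 0, 0, 0], [0, -0.01, 0.025, 0, 0, 0], [0, -0.01, 0.025, 0, 0, 0]]]'; python3 nudge.py '[[[0, 0, 0, 0, 0, 0], [0, 0, 0, 0, 0, 0], [0, 0, 0, 0, 0, 0], [0, 0, 0, 0, 0, 0], [0, 0, 0, 0, 0, 0]]]' 0 35; python3 nudge.py '[[[0, 0, -0.08, 0, 0, 0], [0, 0, -0.2, 0, 0, 0], [0, 0, -0.4, 0, 0, 0], [0, 0, -0.7, 0, 0, 0], [0, 0, -1, 0, 0, 0]]]'; python3 nudge.py '[[[0, 0, -0.2, 0, 0, 0], [0, 0, -0.25, 0, 0, 0], [0, 0, -0.25, 0, 0, 0]]]'
python3 - <<'E'
from h import *
im,d=manip.camera('side');P=cloud('side',d);save('s10.png',im)
im,dt=manip.camera('top');T=cloud('top',dt)
e=tool();print(e[0])
for n,C in(('side',P),('top',T)):
    k=(C[...,2]>120)&(C[...,2]<215)&(np.hypot(C[...,0]-466,C[...,1]-399)<75); z=C[k][:,2]; print(n,k.sum(),np.percentile(z,[1,50,99]).round(1))
    h,b=np.histogram(z,bins=np.arange(120,216,5)); print(h)
k=(np.hypot(T[...,0]-557,T[...,1]-105.6)<150)&(abs(T[...,2]-31)<5); print('deck',cv2.minEnclosingCircle(T[k][:,:2].astype(np.float32)))
go([556.9,105.6,178],None,'deck')
E
```

```text
clock: 36.55
eef_pos: [466.4, 399.6, 50.9]
eef_rot: [3.142, -0.0, 1.405]
wrist_force: [-0.4, -0.5, 1.1]
finger_gap: 50.0
finger_force: 0.0
clock: 37.05
eef_pos: [466.5, 399.6, 50.9]
eef_rot: [3.142, -0.0, 1.405]
wrist_force: [0.8, 0.4, -0.5]
finger_gap: 27.2
finger_force: 35.0
clock: 37.55
eef_pos: [466.4, 399.5, 152.8]
eef_rot: [3.142, -0.0, 1.405]
wrist_force: [-0.7, -0.1, -1.1]
finger_gap: 27.0
finger_force: 35.0
clock: 37.85
eef_pos: [466.6, 399.6, 176.5]
eef_rot: [3.141, -0.001, 1.405]
wrist_force: [-0.3, -0.1, -2.1]
finger_gap: 27.0
finger_force: 35.0
[466.08964141 399.24287238 174.71131737]
side 4041 [128.1 190.3 211.6]
[   2   68   84   76   83   86   87   91   86   85   91  100   93  721
 2177    0   23   38   50]
top 3300 [127.6 189.3 211.1]
[  10   49   47   51   46   54   55   57   49   61   56   63   52 1603
  952    1   19   35   40]
deck ((556.8487548828125, 105.34190368652344), 139.83155822753906)
deck tcp [466.1 399.2 174.7] yaw 1.405 -> shift [-274.6  138.1   -3.1] rz 0
```

View pics/s10.png

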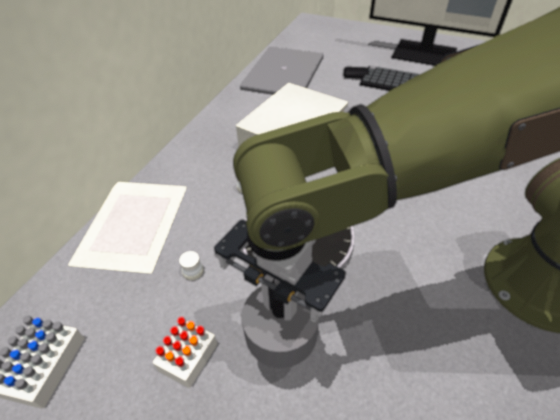

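The side view shows the cover hanging level from the gripper around (280,320), clear of the bench and the rack. Carrying it over the deck.

```bash
python3 nudge.py '[[[-0.15, 0.08, 0, 0, 0, 0], [-0.42, 0.21, 0, 0, 0, 0], [-0.75, 0.38, 0, 0, 0, 0], [-1.1, 0.55, 0, 0, 0, 0], [-1.4, 0.7, 0, 0, 0, 0]]]'; python3 nudge.py '[[[-0.35, 0.18, 0, 0, 0, 0], [-0.7, 0.35, 0, 0, 0, 0], [-1, 0.51, 0, 0, 0, 0], [-1.22, 0.62, 0, 0, 0, 0], [-1.34, 0.68, 0, 0, 0, 0]]]'; python3 nudge.py '[[[0, 0, 0, 0, 0, 0], [0, 0, 0, 0, 0, 0], [0, 0, 0, 0, 0, 0]]]'
python3 - <<'E'
from h import *
im,dt=manip.camera('top');T=cloud('top',dt);im,ds=manip.camera('side');P=cloud('side',ds);im,dw=manip.camera('wrist')
e=tool();Q=wcloud(dw,e)
for n,C in(('top',T),('side',P),('wrist',Q)):
    k=(abs(C[...,2]-190)<9)&(np.hypot(C[...,0]-557,C[...,1]-105.5)<85); q=C[k]
    print(n,k.sum(),cv2.minEnclosingCircle(q[:,:2].astype(np.float32)))
    A=np.c_[q[:,:2]-[557,105],np.ones(len(q))]; print(' plane',np.linalg.lstsq(A,q[:,2],rcond=None)[0].round(3))
go([556.9,105.5,120],1.405,'deck')
E
```

```text
clock: 38.45
eef_pos: [512.5, 247.2, 174.9]
eef_rot: [-3.14, 0.001, 1.404]
wrist_force: [0.3, -0.3, -1.9]
finger_gap: 27.0
finger_force: 35.0
clock: 38.95
eef_pos: [557.3, 103.9, 175.0]
eef_rot: [-3.14, 0.001, 1.403]
wrist_force: [0.6, 1.2, -2.6]
finger_gap: 27.0
finger_force: 35.0
clock: 39.25
eef_pos: [556.9, 107.5, 175.7]
eef_rot: [-3.141, -0.0, 1.406]
wrist_force: [-0.5, 0.0, -1.4]
finger_gap: 27.5
finger_force: 35.0
top 4 ((502.4942932128906, 76.19979858398438), 8.510971069335938)
 plane [ 4.4000e-02 -9.8000e-02  1.8811e+02]
side 1667 ((558.7091674804688, 108.11588287353516), 65.58929443359375)
 plane [ 9.00000e-03 -1.70000e-02  1.89949e+02]
wrist 19827 ((556.4861450195312, 107.31001281738281), 64.14728546142578)
 plane [-0.00000e+00 -1.00000e-03  1.91322e+02]
deck tcp [557.1 107.3 175.9] yaw 1.406 -> shift [-1.9  0.1 55.9] rz 0.001
```

In the tool's units: -2 mm is -0.02, 72 mm is 0.72.

```bash
python3 nudge.py '[[[-0.02, 0, 0.15, 0, 0, 0], [-0.02, 0, 0.3, 0, 0, 0], [-0.02, 0, 0.45, 0, 0, 0], [-0.02, 0, 0.6, 0, 0, 0], [-0.02, 0, 0.72, 0, 0, 0]]]'; python3 nudge.py '[[[0, 0, 0.05, 0, 0, 0], [0, 0, 0.09, 0, 0, 0], [0, 0, 0.13, 0, 0, 0], [0, 0, 0.15, 0, 0, 0], [0, 0, 0.15, 0, 0, 0]]]'; python3 -c "
from h import *
go([556.9,105.5,83],1.405,'deck')
e=tool();_,d=manip.camera('wrist');C=wcloud(d,e);z0=e[0][2]+15.4
k=(abs(C[...,2]-z0)<7)&(np.hypot(C[...,0]-557,C[...,1]-105.5)<85);q=C[k];print(cv2.minEnclosingCircle(q[:,:2].astype(np.float32)),np.median(q[:,2]))"
```

```text
clock: 39.9
eef_pos: [556.7, 105.0, 103.0]
eef_rot: [-3.141, 0.0, 1.405]
wrist_force: [-0.0, 0.3, -2.1]
finger_gap: 27.2
finger_force: 35.0
clock: 40.4
eef_pos: [557.0, 104.5, 88.9]
eef_rot: [3.141, -0.0, 1.405]
wrist_force: [0.5, 0.1, -2.8]
finger_gap: 27.3
finger_force: 35.0
deck tcp [557.  104.5  88.9] yaw 1.405 -> shift [ 0.9 -0.3  5.9] rz -0.0
((556.3845825195312, 104.51312255859375), 64.15369415283203) 104.34724345476786
```

```bash
python3 nudge.py '[[[0.01, 0, 0.02, 0, 0, 0], [0.01, 0, 0.04, 0, 0, 0], [0.01, 0, 0.05, 0, 0, 0], [0.01, 0, 0.05, 0, 0, 0]]]'; python3 nudge.py '[[[0, 0, 0.007, 0, 0, 0], [0, 0, 0.014, 0, 0, 0], [0, 0, 0.014, 0, 0, 0]]]'
```

```text
clock: 40.85
eef_pos: [557.0, 105.5, 83.7]
eef_rot: [-3.141, 0.0, 1.405]
wrist_force: [-0.0, -1.0, -1.5]
finger_gap: 27.0
finger_force: 35.0
clock: 41.15
eef_pos: [557.2, 105.5, 82.9]
eef_rot: [3.141, -0.0, 1.405]
wrist_force: [-1.7, -0.1, 2.5]
finger_gap: 27.1
finger_force: 35.0
```

Contact: the force turned from -1.5 to +2.5 N, so the rim is on the deck. Releasing and rising.

The manual's scale: shifts go in units of 100 mm and turns go in units of 0.1 rad. Converting my numbers, -120 mm is -1.2, -40 mm is -0.4.

```bash
python3 nudge.py '[[[0, 0, 0, 0, 0, 0], [0, 0, 0, 0, 0, 0], [0, 0, 0, 0, 0, 0], [0, 0, 0, 0, 0, 0]]]' 50; python3 nudge.py '[[[0, 0, -0.1, 0, 0, 0], [0, 0, -0.4, 0, 0, 0], [0, 0, -0.8, 0, 0, 0], [0, 0, -1.1, 0, 0, 0], [0, 0, -1.2, 0, 0, 0]]]'; python3 nudge.py '[[[-0.45, 0, 0, 0, 0, 0], [-0.9, 0, 0, 0, 0, 0], [-1.35, 0, 0, 0, 0, 0], [-1.75, 0, 0, 0, 0, 0], [-2, 0, 0, 0, 0, 0]]]'; python3 nudge.py '[[[0, 0, 0, 0, 0, 0], [0, 0, 0, 0, 0, 0], [0, 0, 0, 0, 0, 0], [0, 0, 0, 0, 0, 0], [0, 0, 0, 0, 0, 0]]]';  python3 - <<'E'
from h import *
for n in('top','side'):
    im,d=manip.camera(n);C=cloud(n,d)
    k=(abs(C[...,2]-98)<8)&(np.hypot(C[...,0]-557,C[...,1]-105.5)<85); q=C[k]
    print(n,k.sum(),cv2.minEnclosingCircle(q[:,:2].astype(np.float32)) if k.any() else '')
    if k.any():
        A=np.c_[q[:,:2]-[557,105],np.ones(len(q))]; print(' plane',np.linalg.lstsq(A,q[:,2],rcond=None)[0].round(3))
    if n=='top':
        k=(np.hypot(C[...,0]-557,C[...,1]-105.6)<150)&(abs(C[...,2]-31)<5); print('deck',cv2.minEnclosingCircle(C[k][:,:2].astype(np.float32)))
        for j,c in(('jar1',(742,289)),('jar2',(759,-11))):
            k=(np.hypot(C[...,0]-c[0],C[...,1]-c[1])<50)&(C[...,2]>45)&(C[...,2]<65); print(j,cv2.minEnclosingCircle(C[k][:,:2].astype(np.float32)))
        k=(C[...,2]>50)&(C[...,2]<62)&(C[...,0]>480)&(C[...,0]<582)&(C[...,1]<-190)&(C[...,1]>-330); print('bar x',C[k][:,0].mean() if k.any() else None,C[k][:,1].mean() if k.any() else None)
E
```

```text
clock: 41.55
eef_pos: [557.2, 105.5, 82.4]
eef_rot: [3.142, 0.0, 1.405]
wrist_force: [-0.0, -0.2, 0.3]
finger_gap: 49.7
finger_force: 0.0
clock: 42.05
eef_pos: [558.2, 105.7, 206.5]
eef_rot: [3.136, -0.002, 1.405]
wrist_force: [0.4, 0.3, 0.5]
finger_gap: 50.0
finger_force: 0.0
clock: 42.55
eef_pos: [523.1, -94.1, 202.0]
eef_rot: [-3.141, 0.0, 1.403]
wrist_force: [0.6, 0.2, 0.7]
finger_gap: 50.0
finger_force: 0.0
clock: 43.05
eef_pos: [524.2, -91.0, 202.4]
eef_rot: [-3.141, -0.0, 1.406]
wrist_force: [1.0, -0.0, -0.1]
finger_gap: 49.9
finger_force: 0.0
top 2855 ((556.9078979492188, 105.66529083251953), 63.88022232055664)
 plane [-1.0000e-03 -1.0000e-03  9.6999e+01]
deck ((556.7828369140625, 105.67466735839844), 139.87184143066406)
jar1 ((744.23193359375, 289.84661865234375), 21.938413619995117)
jar2 ((761.9953002929688, -12.182452201843262), 21.776416778564453)
bar x 580.2248591773764 -311.7956839400679
side 1697 ((559.7274169921875, 105.36825561523438), 66.19384002685547)
 plane [ 4.0e-03 -8.0e-03  9.7e+01]
```

Run:
```python
from h import *
_,d=manip.camera('top');C=cloud('top',d)
q=(C[...,:2]-[570.5,-262.1]); a=q@[.986,-.165]; b=q@[.165,.986]
k=(abs(b)<40)&(abs(a)<15)&(C[...,2]>48)&(C[...,2]<62); x=np.median(a[k]); print('bar along x rel. to shut pose',x,k.sum())
if abs(x)<4: manip.sign_off(); print('signed off')
```

```text
bar along x rel. to shut pose nan 0
  return _methods._mean(a, axis=axis, dtype=dtype,
  ret = ret.dtype.type(ret / rcount)
```

The arm hides the bar from the top camera, so I'll try the other views.

Run:
```python
from h import *
e=tool();_,dw=manip.camera('wrist');_,ds=manip.camera('side')
ok=[]
for n,C in(('wrist',wcloud(dw,e)),('side',cloud('side',ds))):
    q=(C[...,:2]-[570.5,-262.1]); a=q@[.986,-.165]; b=q@[.165,.986]
    k=(abs(b)<50)&(abs(a)<20)&(C[...,2]>48)&(C[...,2]<62); print(n,k.sum(),np.median(a[k]) if k.any() else None)
    f=(abs(b)<130)&(a>15)&(a<75)&(C[...,2]>70)&(C[...,2]<82); print('  front',f.sum(),np.percentile(a[f],[5,95]) if f.any() else None)
    if k.sum()>10: ok.append(abs(np.median(a[k]))<4)
if ok and all(ok): manip.sign_off(); print('signed off')
```

```text
wrist 122 1.941179068976433
  front 788 [34.2315382  49.08744498]
side 93 -1.2073461915541863
  front 360 [35.00772965 51.19032345]
the job is handed in; nothing more can be done
signed off
```

The job is handed in: all four tipped vials are in the shut drawer and the cover sits flat and centred over the standing vials. No verdict came back, so these results rest on my own camera and force readings.

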